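# Set up the tablet stand and put the tablet on it

### The job

Without dragging the tablet stand from its place, push its folding leg out behind it by the orange tab until it reaches its stop, then tip the stand back so that it leans by itself on the leg. Then lift the tablet out of the grey sorter and set it tall on the stand's ledge, about in the middle, screen to the front, leaning flat against the back. Leave the mouse, mug and stapler where they are.

Things in the scene. Friction and masses are not known exactly. Their poses are not given: they have to be found in the camera images.
- stand: Dark brown wooden tablet stand, loose, 0.7 to 0.9 kg, at first upright on its flat underside, and steady so. Origin: middle of the rear bottom edge of its back. x points out of its rear (away from the robot), y to the left seen from the front, z up. Its back is an open frame 10 mm thick (x -10 to 0 mm), 150 wide (y -75 to 75), 125 high. A ledge runs along the front.
- top_rail (a point): Middle of the front face of the solid top rail (22 mm high), 113 mm above the origin. Pushed backward here the stand turns about its rear bottom edge, passes its balance at about 9 degrees and drops onto the leg's rubber foot, if the leg is out at its stop; it then rests leaning back 0.35 rad (20 degrees). With the leg folded it would fall over backward.
- ledge (a point): Middle of the floor of the ledge's trough, where the tablet's lower edge belongs: stand x -20 mm, z 12 mm. The trough is 20 mm wide (stand x -30 to -10), between the back and a front lip (stand x -42 to -30, top at z 26); the ledge ends at stand x -56.
- leg (a joint): Angle of the leg in rad: 0 folded flat along the stand's back (pointing to the stand's +y), 1.5 at its stop, sticking straight out behind (+x). It turns about an upright hinge and stays where it is left; 0.15 N at the tab moves it.
- leg_hinge (a point): Point on the leg's hinge axis (axis along the stand's z), at the height of the tab's centre, 92 mm up.
- leg_tab (a point): Centre of the orange thumb tab at the end of the dark steel leg: 46 mm long along the leg, 36 high (z 74 to 110), 8 thick; 124 mm from the hinge axis. Folded, the tab sticks out past the stand's left edge seen from the front (tab at stand y 86 to 132, edge at 75), so that its front face can be pushed from the front and on round behind the stand.
- tablet_center (a point): Centre of the tablet: white case, 10 mm thick (x), 120 wide (y), 180 tall (z), 0.2 to 0.31 kg, loose. Its x points out of its rear, z to its top. At first it stands upright in the front slot of a fixed grey sorter, screen to the robot, its foot 41 mm deep in the slot (walls to 51 mm above the desk). A blue notebook 133 mm high stands in the sorter 63 mm behind it.
- tablet_screen (a point): Middle of the tablet's screen face, 5 mm in front of its centre.
- mouse: Black computer mouse on the desk, 60x108x38 mm, to be left alone.
- mug: Green and white mug on the desk, 101 mm high, to be left alone.
- stapler: Red stapler on the desk, 141 mm long, to be left alone.

How it is judged:
On the way, in this order (a step that is already met when the one before it is completed fails the run):
1. the leg is swung out to its stop while the stand is still upright (value of joint leg above 1.42 rad and angle between stand's own z axis and vertical below 0.1 rad), for 0.2 s.
2. the stand leans back on the leg by itself, untouched (value of joint leg above 1.4 rad and angle between stand's own z axis and vertical between 0.3 and 0.4 rad and linear speed of stand below 0.02 m/s and contact force between the fingers and stand below 0.1 N), for 0.2 s.
3. the tablet stands on the ledge (z of tablet_center in the frame of stand between 0.092 and 0.112 m and x of tablet_center in the frame of stand between -0.03 and -0.009 m and y of tablet_center in the frame of stand between -0.035 and 0.035 m), for 0.2 s.
At the end, for the whole second after the job is handed in: The leg is out at its stop (within 0.1 rad), the stand leans back on it at 0.35 +- 0.05 rad, at rest, and the tablet stands tall on its ledge with the screen to the front, centred sideways within 35 mm and leaning against the back within 0.2 rad (all of step 3 and value of joint leg above 1.4 rad and angle between stand's own z axis and vertical between 0.3 and 0.4 rad and linear speed of stand below 0.02 m/s and x of tablet_screen in the frame of stand below -0.0165 m and angle between the x axis of tablet_center and the x axis of stand, either way round below 0.2 rad and angle between the z axis of tablet_center and the z axis of stand, either way round below 0.2 rad); the robot touches nothing.
It fails at once if the stand is dragged more than 80 mm from its place (distance of stand from where it was at the start of the episode above 0.08 m).
It fails at once if the stand falls over (angle between stand's own z axis and vertical above 0.6 rad).
It fails at once if the tablet falls over (angle between tablet_center's own z axis and vertical above 1 rad).
It fails at once if the mouse, mug or stapler is moved more than 20 mm (distance of any of mouse, mug, stapler from where it was at the start of the episode above 0.02 m).
It also fails if it takes over 72 s, if anything falls off the work surface, if the arm or the gripper's body presses on something with over 40 N, if the wrist force passes 120 N, or if a joint passes its speed limit or range.

### The arm

A 7-joint arm with a two-finger parallel gripper is mounted at the origin on a cart in front of the work surface, level with it; the furniture and walls round the work are solid. World frame = base frame: x ahead of the robot, y to its left, z up, the work surface at z = 0. Lengths are in m, angles in rad, forces in N, time in s.
With the tool pointing down it reaches from about 0.4 to 0.85 m from the base axis. Payload 4.5 kg.
Tool frame: the origin (TCP) lies midway between the tips of the shut fingers; the grasp point (between the pads) lies 19 mm behind it; z points along the fingers, x is the direction in which the jaws open and shut, and the axes are right-handed (so a half turn about z gives the same grasp; the last joint's range is limited). The gripper opens to 88 mm and grips with 3 to 60 N. Pads are 18 mm wide; open, the fingers measure 123 mm over their backs; the gripper's body (75 mm by 187 mm) begins 45 mm behind the grasp point.
Start: joints at [0.034, 0.689, -0.195, 1.565, 0.157, 0.902, -0.215], TCP at [0.625, 0, 0.239] pointing down, gripper open.
Joint ranges: [-3.01, 3.01], [-0.46, 2.08], [-1.47, 1.51], [0.13, 2.56], [-1, 4.14], [0.04, 2.09], [-2.66, 2.66]. Speed limits (rad/s): [2.57, 2.57, 3.14, 3.14, 3.14, 3.14, 3.14].

### API

Orientations are given as a 3x3 rotation matrix whose columns are the frame's x, y, z axes.
In Python, from cell import * gives the robot as it stands.
- The arm moves only by the tool jog_arm, never from a script. Its argument "series" is a list of rows, each an object of numbers: "x", "y", "z": the shift along the tool's x, y, z in mm; "yaw": the turn about the tool's z in degrees. A call has 1 to 20 rows; each row shifts and turns the pose as measured when the row begins, along the tool's axes as they then stand; what a row does not reach is not made up. A row lasts 1/8 s, in which the tool goes at most 62.5 mm and 10.7 degrees, less where a joint would pass 70% of its speed; a pose out of reach is approached as far as the arm can. A call is refused whole if a number of a shift passes 62.5 or a number of a turn 10.7, either way. A call with a gripper value outside its range is refused whole. "grip" is the opening, from 0 (shut) to 1 (fully open), set as the call begins (left out, the last holds). The fingers move at their own pace and stop on an object; "force" is the grip in N (left out, the last holds). Time passes only in rows, so rows that do not move let the fingers close. It gives the time, the measured TCP pose, the force and the opening at its end, in the units of the state.
- sense(): the state, without advancing time (a new reading comes with each control period).
- grab_frame(name): name is "scene" or "side" or "wrist"; returns a dict with "img" (420x560x3 uint8, red, green, blue), "camera_matrix" (3x3 intrinsics, pixels), "R" (3x3) and "t" (3): a world point X has camera coordinates R X + t. Camera axes: x right, y down, z forward; pixel columns grow to the right and rows downward; lengths in m; the calibration is good to about 2 mm. A picture is of the moment at which its call begins. There is no depth.
- job_done(): hands the job in, once; it reports no verdict.
The state is a dict: "clock": time; "joint_positions": joint angles; "dq": joint speeds; "effort": joint torques, N m; "tcp_pos": TCP position; "ee_rot": TCP orientation; "ft_force": force on the tool from outside, world axes, zero at the start; "torque": the same for the moment, N m; "finger_gap": finger opening in m.
Only numpy, scipy, OpenCV 4.12 (cv2) and the standard library are available. Lean on these libraries where they do the work, as an engineer would, in place of code of your own. Each camera call takes 0.05 s, during which the arm holds its last target.

## Working session

There is one attempt and no reset: what is moved stays moved. The work goes in short steps, Python scripts to look and compute and a tool call to move; the robot and the scene stay as the last step left them, time stands still between calls to the robot, and variables do not carry over. Pictures are saved under pics/ and viewed, and the job is handed in when it is done.

Besides the shell and the picture viewer there is one more tool, called after "Request:" as name([rows], argument=value, ...), one row to a line, values as JSON. jog_arm: Moves the arm, as the interface text tells. Its arguments: {"type":"object","properties":{"series":{"type":"array","items":{"type":"object","properties":{"x":{"type":"number"},"y":{"type":"number"},"z":{"type":"number"},"yaw":{"type":"number"}}}},"grip":{"type":"number"},"force":{"type":"number"}},"required":["series"]}

```bash
mkdir -p pics; ls; cat > h.py <<'E'
import numpy as np,cv2
from cell import *
def snap(n,f):
    d=grab_frame(n); np.savez(f'pics/{f}.npz',**{k:np.array(v) for k,v in d.items()})
    cv2.imwrite(f'pics/{f}.png',d['img'][:,:,::-1]); return d
def load(f): return dict(np.load(f'pics/{f}.npz'))
def ray(d,u,v):
    K,R,t=d['camera_matrix'],d['R'],d['t']
    c=-R.T@t; r=R.T@np.linalg.inv(K)@np.array([u,v,1.]); return c,r/np.linalg.norm(r)
def onz(d,u,v,z):
    c,r=ray(d,u,v); return c+r*(z-c[2])/r[2]
def tri(d1,p1,d2,p2):
    c1,r1=ray(d1,*p1);c2,r2=ray(d2,*p2)
    A=np.stack([r1,-r2],1); s=np.linalg.lstsq(A,c2-c1,rcond=None)[0]
    a,b=c1+s[0]*r1,c2+s[1]*r2; return (a+b)/2,np.linalg.norm(a-b)
def proj(d,X):
    p=d['camera_matrix']@(d['R']@np.array(X)+d['t']); return p[:2]/p[2]
E
python3 - <<'E'
from h import *
for n in ['scene','side','wrist']:
    d=snap(n,n+'0'); print(n,-d['R'].T@d['t'],d['R'][2])
s=sense(); print(s['clock'],s['tcp_pos'],s['ee_rot'],s['finger_gap'],s['ft_force'])
E
```

```text
pics
scene [-0.00768923 -0.95056791  0.73292136] [ 0.38542635  0.75557209 -0.52967665]
side [-0.23336116 -1.34162095  0.87267679] [ 0.41535857  0.78300194 -0.46301752]
wrist [0.62436819 0.07980662 0.38394   ] [-0.00202178 -0.30594492 -0.95204707]
0.15 [ 6.24522430e-01 -2.11611723e-05  2.38091452e-01] [[ 9.99999005e-01  3.33568365e-05 -1.41019239e-03]
 [ 3.32435198e-05 -9.99999996e-01 -8.03788652e-05]
 [-1.41019507e-03  8.03319054e-05 -9.99999002e-01]] 0.08784478001426387 [1.15619124 0.91912853 0.30434379]
```

View pics/scene0.png

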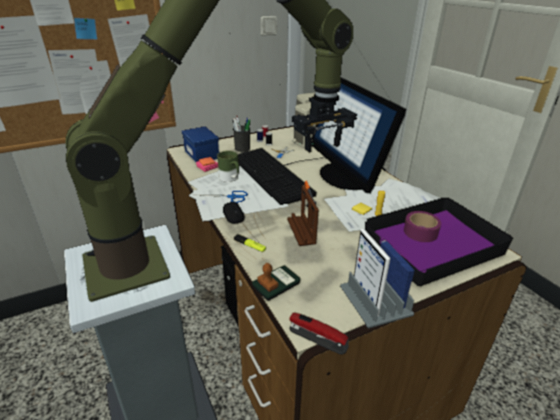

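View pics/side0.png

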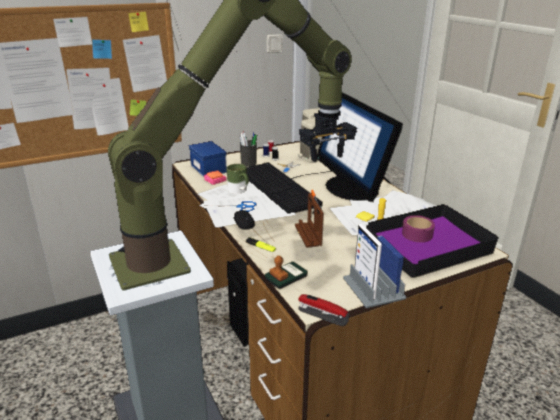

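View pics/wrist0.png

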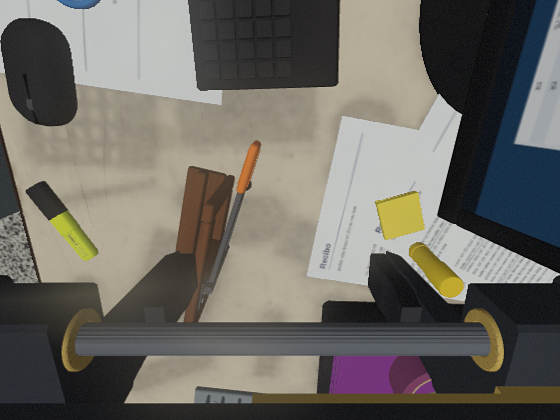

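```bash
python3 - <<'E'
import cv2
a=cv2.imread('pics/wrist0.png')[120:330,150:350]; cv2.imwrite('pics/w0z.png',cv2.resize(a,None,fx=2.85,fy=2.85,interpolation=cv2.INTER_CUBIC))
a=cv2.imread('pics/scene0.png')[165:365,270:430]; cv2.imwrite('pics/s0z.png',cv2.resize(a,None,fx=3,fy=3,interpolation=cv2.INTER_CUBIC))
a=cv2.imread('pics/side0.png')[165:345,270:430]; cv2.imwrite('pics/d0z.png',cv2.resize(a,None,fx=3,fy=3,interpolation=cv2.INTER_CUBIC))
E
```

```text
(no output)
```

View pics/w0z.png

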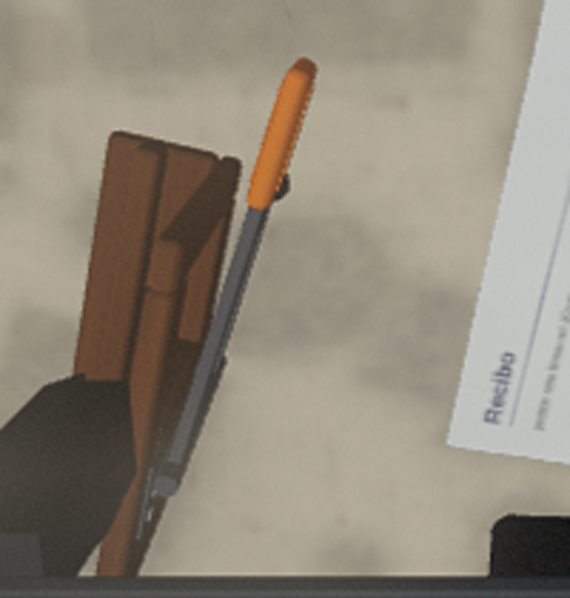

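View pics/s0z.png

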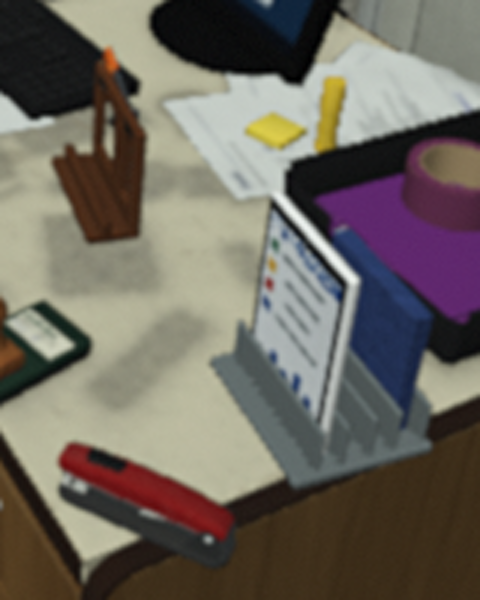

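View pics/d0z.png

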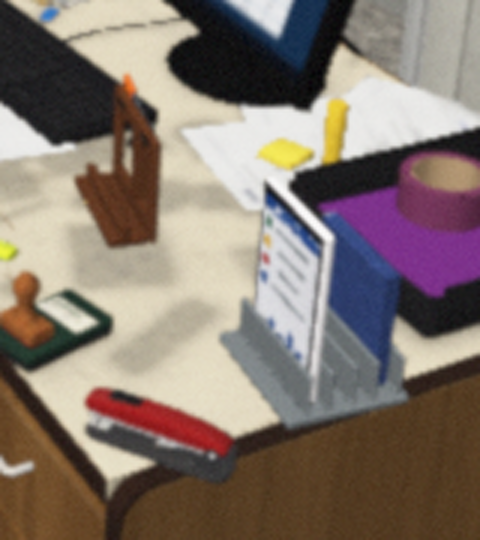

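```bash
python3 - <<'E'
from h import *
d=load('wrist0'); Z=lambda x,y:(150+x/2.85,120+y/2.85)
for n,p,z in [('tip',(303,68),.110),('inner',(262,205),.11),('hinge',(166,485),.1),('ledgeFL',(112,135),.012),('rearL',(232,160),0.01)]:
    print(n,onz(d,*Z(*p),z))
hsv=cv2.cvtColor(d['img'],cv2.COLOR_RGB2HSV); m=cv2.inRange(hsv,(8,170,120),(18,255,255)); m[:100]=0
ys,xs=np.nonzero(m); print(len(xs),xs.min(),xs.max(),ys.min(),ys.max())
print(proj(d,[.624,.08,0.]))
E
```

```text
tip [0.60186217 0.04921142 0.11      ]
inner [0.58807535 0.00723647 0.11      ]
hinge [ 0.54849772 -0.09861891  0.1       ]
ledgeFL [0.51443857 0.01103849 0.012     ]
rearL [5.63048214e-01 1.52513004e-04 1.00000000e-02]
399 237 257 144 192
[282.64403971 105.65302305]
```

```bash
python3 - <<'E'
from h import *
s=load('scene0');d=load('side0'); Z=lambda x,y:(270+x/3,165+y/3)
for n,a,b,z in [('tabL',(276,198),(267,180),.19),('tabR',(353,283),(331,241),.19)]:
    print(n,tri(s,Z(*a),d,Z(*b)),onz(s,*Z(*a),z),onz(d,*Z(*b),z))
E
```

```text
tabL (array([ 0.51563159, -0.35504201,  0.18881443]), np.float64(0.0011441588527978553)) [ 0.515218   -0.35623226  0.19      ] [ 0.51357183 -0.35695073  0.19      ]
tabR (array([ 0.51613271, -0.45190041,  0.17544606]), np.float64(0.0015365094486082358)) [ 0.50149746 -0.46503243  0.19      ] [ 0.50150496 -0.47021476  0.19      ]
```

Request:
jog_arm([
  {"z": -50,"y": 30},
  {"z": -50,"y": 50},
  {"z": -20,"y": 50},
  {},
])

```text
validation failed for argument at $.se...
```

Request:
jog_arm([
  {"x": 0,"y": 30,"z": -50,"yaw": 0},
  {"x": 0,"y": 50,"z": -50,"yaw": 0},
  {"x": 0,"y": 50,"z": -20,"yaw": 0},
  {"x": 0,"y": 0,"z": 0,"yaw": 0},
])

```text
clock: 0.65
tcp_pos: [0.6244, -0.1303, 0.3568]
ee_rot: [[1.0, 0.003, -0.006], [0.003, -1.0, -0.001], [-0.006, 0.001, -1.0]]
ft_force: [-0.6, 1.4, -0.7]
finger_gap: 0.088
```

```bash
python3 - <<'E'
from h import *
d=snap('wrist','w1'); s=sense(); print(s['clock'],s['tcp_pos'],s['ft_force'])
cv2.imwrite('pics/w1z.png',cv2.resize(d['img'][:,:,::-1],(800,600),interpolation=cv2.INTER_CUBIC))
E
```

```text
0.7 [ 0.62434328 -0.12648314  0.35605193] [-0.7387367   0.48131882  1.29309577]
```

View pics/w1z.png

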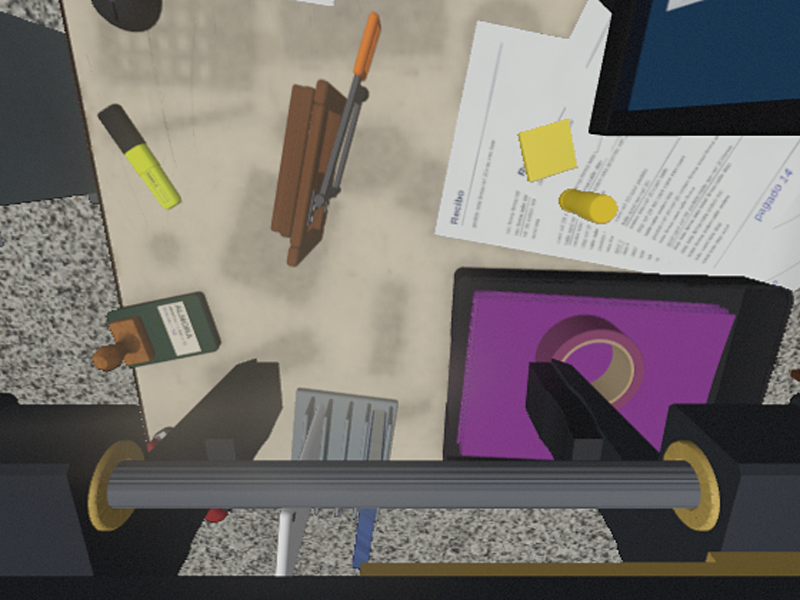

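```bash
python3 - <<'E'
from h import *
d=load('w1'); a=d['img'][0:200,180:280,::-1]
cv2.imwrite('pics/w1zz.png',cv2.resize(a,None,fx=3,fy=3,interpolation=cv2.INTER_CUBIC))
E
```

```text
(no output)
```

View pics/w1zz.png

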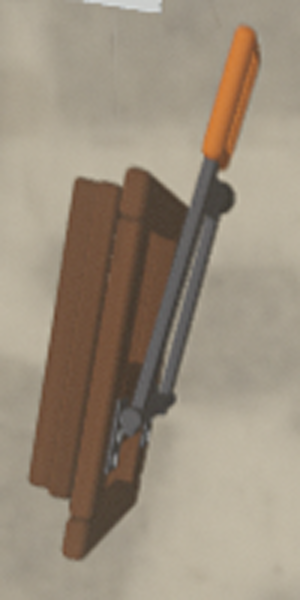

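```bash
python3 - <<'E'
from h import *
d=load('w1'); Z=lambda x,y:(180+x/3,y/3)
P={}
for n,p,z in [('FL',(127,169),.125),('RL',(146,169),.125),('FR',(64,556),.125),('RR',(84,556),.125),('hinge',(131,420),.1),('tip',(245,28),.11),('inner',(209,160),.11),('lipL',(80,178),.026),('ledgeR',(33,483),.02)]:
    P[n]=onz(d,*Z(*p),z); print(n,P[n].round(4))
v=P['FL']-P['FR']; print(np.linalg.norm(v),np.degrees(np.arctan2(v[0],v[1])))
yv=v[:2]/np.linalg.norm(v[:2]); xv=np.array([yv[1],-yv[0]])
o=(P['RL']+P['RR'])[:2]/2; print('origin',o,xv,yv)
for n in P: print(n,((P[n][:2]-o)@xv).round(4),((P[n][:2]-o)@yv).round(4))
v=P['tip']-P['hinge'];print('leg ang',np.degrees(np.arctan2(v[0],v[1])))
E
```

```text
FL [5.577e-01 1.000e-04 1.250e-01]
RL [5.645e-01 1.000e-04 1.250e-01]
FR [ 0.5243 -0.1427  0.125 ]
RR [ 0.5324 -0.1427  0.125 ]
hinge [ 0.5497 -0.091   0.1   ]
tip [0.5998 0.0482 0.11  ]
inner [0.5857 0.0052 0.11  ]
lipL [0.5185 0.0095 0.026 ]
ledgeR [ 0.4836 -0.1306  0.02  ]
0.1466194172953784 13.146099717266825
origin [ 0.54844657 -0.07130209] [ 0.97379329 -0.22743489] [0.22743489 0.97379329]
FL -0.0073 0.0716
RL -0.0006 0.0732
FR -0.0073 -0.075
RR 0.0006 -0.0732
hinge 0.0057 -0.0189
tip 0.0229 0.128
inner 0.0189 0.0829
lipL -0.0475 0.0719
ledgeR -0.0497 -0.0725
leg ang 19.807672085663864
```

```bash
python3 - <<'E'
from h import *
s=load('scene0');d=load('side0');w=load('w1')
m=tri(s,(368,190),d,(370,199)); print('monitor low corner',m,proj(w,m[0])/.7)
for z in (.05,.1,.15):print(onz(w,592*.7,133*.7,z))
a=np.vstack([cv2.resize(x['img'][80:210,280:420,::-1],None,fx=2.2,fy=2.2) for x in (s,d)]);cv2.imwrite('pics/mon.png',a)
E
```

```text
monitor low corner (array([ 0.80722035, -0.02277169,  0.05774667]), np.float64(0.002287863246505121)) [607.65167886 119.59338972]
[ 0.79749611 -0.03396465  0.05      ]
[ 0.77840432 -0.03577123  0.1       ]
[ 0.75931254 -0.03757782  0.15      ]
```

View pics/mon.png

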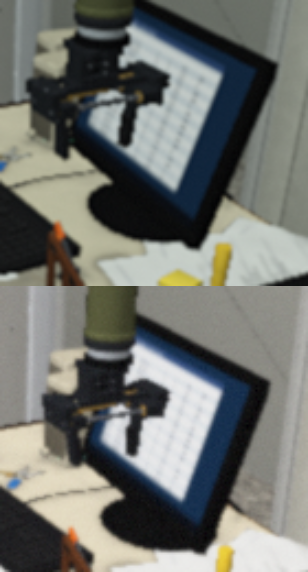

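Request:
jog_arm([
  {"z": 10,"yaw": -10},
  {"z": 15,"yaw": -10},
  {"z": 15,"yaw": -10},
  {"z": 15,"yaw": -10},
  {"z": 15,"yaw": -10},
  {"z": 15,"yaw": -10},
  {"z": 15,"yaw": -10},
  {"z": 10,"yaw": -10},
  {"z": 10,"yaw": -10},
  {"z": 0},
], grip=0)

```text
validation failed for argument at $.se...
```

Request:
jog_arm([
  {"x": 0,"y": 0,"z": 10,"yaw": -10},
  {"x": 0,"y": 0,"z": 15,"yaw": -10},
  {"x": 0,"y": 0,"z": 15,"yaw": -10},
  {"x": 0,"y": 0,"z": 15,"yaw": -10},
  {"x": 0,"y": 0,"z": 15,"yaw": -10},
  {"x": 0,"y": 0,"z": 15,"yaw": -10},
  {"x": 0,"y": 0,"z": 15,"yaw": -10},
  {"x": 0,"y": 0,"z": 10,"yaw": -10},
  {"x": 0,"y": 0,"z": 10,"yaw": -10},
  {"x": 0,"y": 0,"z": 0,"yaw": 0},
], grip=0)

```text
clock: 1.95
tcp_pos: [0.6176, -0.1018, 0.2233]
ee_rot: [[-0.087, 0.996, -0.025], [0.996, 0.087, 0.019], [0.021, -0.023, -1.0]]
ft_force: [-0.1, -0.6, -0.8]
finger_gap: 0.0004
```

Request:
jog_arm([
  {"x": 37,"y": -10,"z": 0,"yaw": 0},
  {"x": 37,"y": -10,"z": 0,"yaw": 0},
  {"x": 37,"y": -10,"z": 0,"yaw": 0},
  {"x": 37,"y": -10,"z": 0,"yaw": 0},
  {"x": 0,"y": 0,"z": 0,"yaw": 0},
  {"x": 0,"y": 0,"z": 0,"yaw": 0},
])

```text
clock: 2.7
tcp_pos: [0.5635, 0.0526, 0.2283]
ee_rot: [[-0.073, 0.997, -0.025], [0.997, 0.073, 0.023], [0.025, -0.023, -0.999]]
ft_force: [-0.6, 0.1, 0.6]
finger_gap: -0.0
```

```bash
python3 - <<'E'
from h import *
d=snap('wrist','w2'); s=sense(); print(s['clock'],s['tcp_pos'],s['ee_rot'],s['ft_force'])
E
```

```text
2.75 [0.5634564  0.053083   0.22837388] [[-0.07309715  0.9970079  -0.02514079]
 [ 0.99698598  0.07370616  0.02421491]
 [ 0.02599548 -0.02329498 -0.9993906 ]] [-0.01825027  0.33579699 -0.3648843 ]
```

View pics/w2.png

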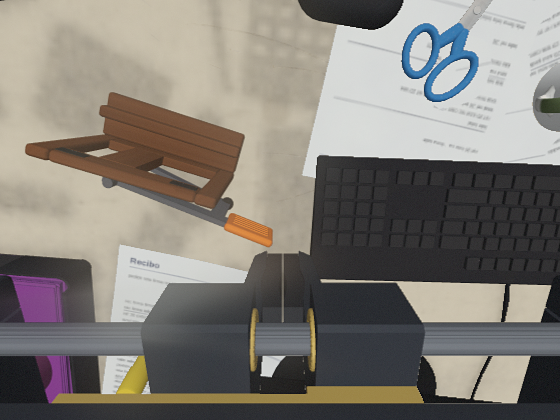

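```bash
python3 - <<'E'
from h import *
d=load('w2')
for p,z in [((270,229),.11),((232,213),.11),((272,243),.074),((227,227),.074),((243,135),.0),((109,93),.0)]: print(p,z,onz(d,*p,z).round(4))
print(proj(d,[.60,.048,.11]),proj(d,[.5634,.053,.22]))
E
```

```text
(270, 229) 0.11 [0.585  0.0467 0.11  ]
(232, 213) 0.11 [0.5723 0.0129 0.11  ]
(272, 243) 0.074 [0.6132 0.0501 0.074 ]
(227, 227) 0.074 [0.5988 0.0042 0.074 ]
(243, 135) 0.0 [0.5131 0.0102 0.    ]
(109, 93) 0.0 [ 0.4786 -0.1373  0.    ]
[270.37448142 244.80854653] [281.97752833 262.73945441]
```

Request:
jog_arm([
  {"x": -16,"y": 0,"z": 0,"yaw": 0},
  {"x": 0,"y": 0,"z": 40,"yaw": 0},
  {"x": 0,"y": 0,"z": 40,"yaw": 0},
  {"x": 0,"y": 0,"z": 35,"yaw": 0},
  {"x": 0,"y": 0,"z": 25,"yaw": 0},
  {"x": 0,"y": 0,"z": 0,"yaw": 0},
  {"x": 0,"y": 0,"z": 0,"yaw": 0},
])

```text
clock: 3.62
tcp_pos: [0.5658, 0.0234, 0.0838]
ee_rot: [[-0.05, 0.999, -0.021], [0.999, 0.051, 0.017], [0.018, -0.02, -1.0]]
ft_force: [0.2, 0.2, 1.1]
finger_gap: 0.0003
```

```bash
python3 - <<'E'
from h import *
d=snap('wrist','w3'); s=sense(); print(s['clock'],s['tcp_pos'],s['ee_rot'],s['ft_force'])
E
```

```text
3.675 [0.56572765 0.02325306 0.08392542] [[-0.05016069  0.9985207  -0.0209836 ]
 [ 0.99858502  0.05051328  0.01662452]
 [ 0.01765988 -0.02012001 -0.99964159]] [ 0.79606796 -0.18878805 -0.22271714]
```

View pics/w3.png

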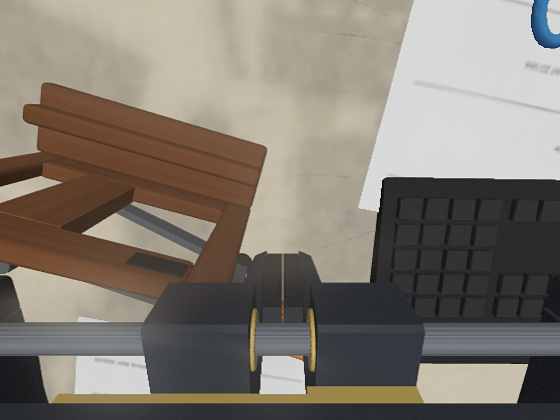

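Request:
jog_arm([
  {"x": 8,"y": 0,"z": 0,"yaw": 0},
  {"x": 8,"y": 0,"z": 0,"yaw": 0},
  {"x": 0,"y": 6,"z": 0,"yaw": 0},
  {"x": 0,"y": 0,"z": 0,"yaw": 0},
])

```text
clock: 4.18
tcp_pos: [0.5732, 0.0415, 0.0869]
ee_rot: [[-0.051, 0.999, -0.016], [0.999, 0.051, 0.018], [0.019, -0.015, -1.0]]
ft_force: [0.1, -0.5, 0.4]
finger_gap: 0.0004
```

Request:
jog_arm([
  {"x": -4,"y": 10,"z": 1,"yaw": 0},
  {"x": -5,"y": 10,"z": 1,"yaw": 0},
  {"x": -8,"y": 10,"z": 1,"yaw": 0},
  {"x": -9,"y": 9,"z": 1,"yaw": 0},
  {"x": 0,"y": 0,"z": 0,"yaw": 0},
])

```text
clock: 4.8
tcp_pos: [0.6169, 0.0141, 0.0809]
ee_rot: [[-0.048, 0.999, -0.016], [0.999, 0.048, 0.017], [0.018, -0.015, -1.0]]
ft_force: [-0.9, -0.1, -0.2]
finger_gap: 0.0006
```

```bash
python3 - <<'E'
from h import *
d=snap('wrist','w4'); s=sense(); print(s['clock'],s['tcp_pos'],s['ee_rot'],s['ft_force'])
E
```

```text
4.85 [0.61634243 0.01477323 0.08099246] [[-0.04898561  0.99866864 -0.01616633]
 [ 0.9986369   0.04926325  0.01724739]
 [ 0.01802083 -0.01529942 -0.99972055]] [ 0.20878862 -0.00115083 -0.68704849]
```

View pics/w4.png

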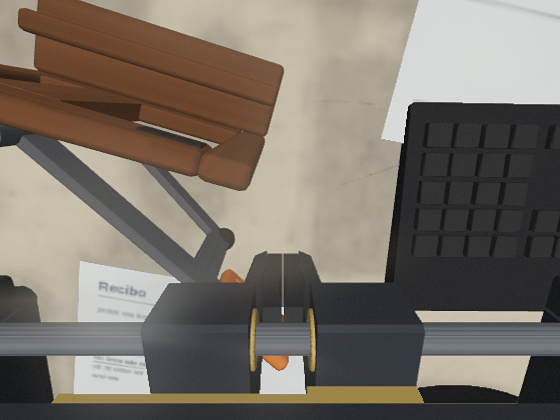

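Request:
jog_arm([
  {"x": -8,"y": 10,"z": 0,"yaw": 0},
  {"x": -8,"y": 9,"z": 0,"yaw": 0},
  {"x": -9,"y": 9,"z": 0,"yaw": 0},
  {"x": -9,"y": 7,"z": 0,"yaw": 0},
  {"x": -10,"y": 5,"z": 0,"yaw": 0},
  {"x": -10,"y": 4,"z": 0,"yaw": 0},
  {"x": -9,"y": 3,"z": 0,"yaw": 0},
  {"x": 0,"y": 0,"z": 0,"yaw": 0},
])

```text
clock: 5.85
tcp_pos: [0.6693, -0.0507, 0.0788]
ee_rot: [[-0.049, 0.999, -0.017], [0.999, 0.049, 0.017], [0.018, -0.016, -1.0]]
ft_force: [0.5, -0.1, -0.4]
finger_gap: 0.0002
```

```bash
python3 - <<'E'
from h import *
d=snap('wrist','w5'); s=sense(); print(s['clock'],s['tcp_pos'],s['ft_force'])
E
```

```text
5.9 [ 0.6690574  -0.04985958  0.07887539] [ 0.59965495 -0.00568751 -0.10618624]
```

View pics/w5.png

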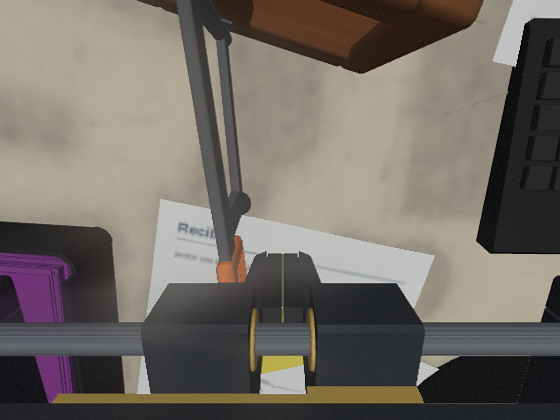

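```bash
python3 - <<'E'
from h import *
d=load('w5')
a=onz(d,188,5,.105);b=onz(d,224,255,.105);v=b-a;print(a,b,np.degrees(np.arctan2(v[0],v[1])))
E
```

```text
[ 0.55970871 -0.08738413  0.105     ] [ 0.64952157 -0.07593337  0.105     ] 82.73423021315698
```

Request:
jog_arm([
  {"x": -10,"y": 2,"z": 0,"yaw": 0},
  {"x": -9,"y": 1,"z": 0,"yaw": 0},
  {"x": -6,"y": 1,"z": 0,"yaw": 0},
  {"x": 0,"y": 0,"z": 0,"yaw": 0},
])

```text
clock: 6.4
tcp_pos: [0.6743, -0.0756, 0.0784]
ee_rot: [[-0.051, 0.999, -0.018], [0.999, 0.051, 0.018], [0.018, -0.017, -1.0]]
ft_force: [-0.2, 0.2, -1.1]
finger_gap: 0.0003
```

```bash
python3 - <<'E'
from h import *
d=snap('wrist','w6'); s=sense(); print(s['clock'],s['tcp_pos'],s['ft_force'])
E
```

```text
6.45 [ 0.67428891 -0.07510457  0.0784918 ] [0.09934947 0.81363822 0.27143203]
```

View pics/w6.png

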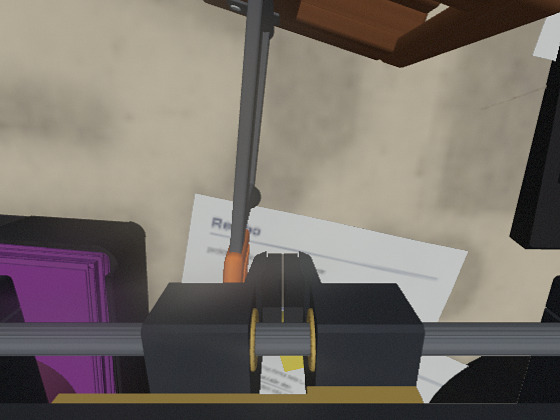

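Request:
jog_arm([
  {"x": -7,"y": 0,"z": 0,"yaw": 0},
  {"x": -5,"y": 0,"z": 0,"yaw": 0},
  {"x": 0,"y": 0,"z": 0,"yaw": 0},
])

```text
clock: 6.82
tcp_pos: [0.6748, -0.0873, 0.0783]
ee_rot: [[-0.052, 0.998, -0.018], [0.998, 0.052, 0.018], [0.019, -0.017, -1.0]]
ft_force: [-0.1, 0.6, 0.2]
finger_gap: 0.0002
```

```bash
python3 - <<'E'
from h import *
d=snap('wrist','w7'); s=sense(); print(s['clock'],s['tcp_pos'],s['ft_force'])
def ang(n,p,q,z=.105):
    d=load(n);a=onz(d,*p,z);b=onz(d,*q,z);v=b-a;print(n,a,b,np.degrees(np.arctan2(v[0],v[1])))
ang('w6',(258,5),(238,250))
# stand left-back top corner
print(onz(load('w6'),403,66,.0))
E
```

```text
6.875 [ 0.67484938 -0.08698968  0.0783007 ] [-0.51792262  0.27493894  0.15837928]
w6 [ 0.56367904 -0.08950686  0.105     ] [ 0.65199619 -0.09516154  0.105     ] 93.66347785738597
[ 5.64314638e-01 -2.91792068e-04  0.00000000e+00]
```

View pics/w7.png

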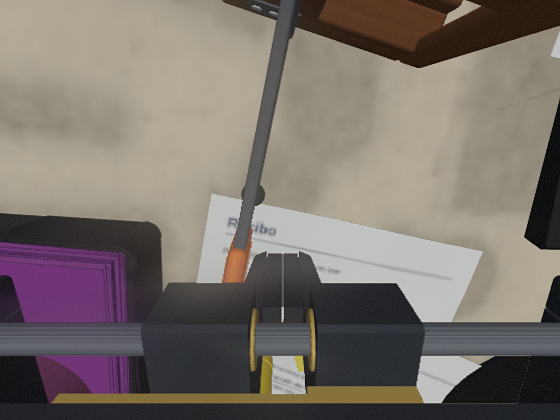

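Request:
jog_arm([
  {"x": -5,"y": 0,"z": 0,"yaw": 0},
  {"x": -4,"y": 0,"z": 0,"yaw": 0},
  {"x": 0,"y": 0,"z": 0,"yaw": 0},
])

```text
clock: 7.25
tcp_pos: [0.6748, -0.0948, 0.0779]
ee_rot: [[-0.054, 0.998, -0.019], [0.998, 0.054, 0.021], [0.022, -0.018, -1.0]]
ft_force: [-0.8, -0.0, 0.3]
finger_gap: 0.0005
```

```bash
python3 - <<'E'
from h import *
d=snap('wrist','w8'); s=sense(); print(s['clock'],s['tcp_pos'],s['ft_force'])
def ang(n,p,q,z=.105):
    d=load(n);a=onz(d,*p,z);b=onz(d,*q,z);v=b-a;print(n,a,b,np.degrees(np.arctan2(v[0],v[1])))
ang('w7',(289,5),(238,250))
print(onz(load('w7'),418,66,.0))
E
```

```text
7.3 [ 0.67491581 -0.09469594  0.07796105] [0.23412821 0.68173543 0.83061618]
w7 [ 0.56366948 -0.09112218  0.105     ] [ 0.65246441 -0.10686497  0.105     ] 100.05371364939366
[ 0.56419211 -0.00220949  0.        ]
```

View pics/w8.png

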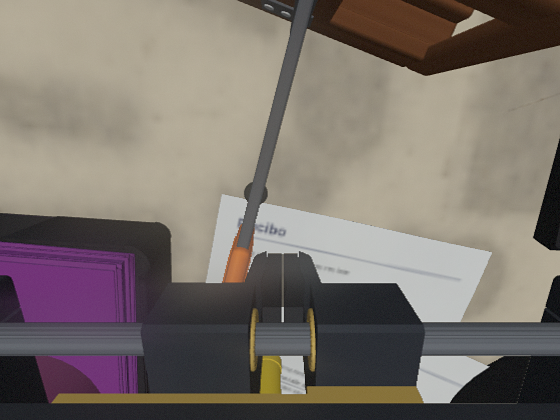

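```bash
python3 - <<'E'
from h import *
def ang(n,p,q,z=.105):
    d=load(n);a=onz(d,*p,z);b=onz(d,*q,z);v=b-a;print(n,a,b,np.degrees(np.arctan2(v[0],v[1])))
ang('w8',(304,5),(240,250))
ang('w8',(307,27),(405,66),.0)
ang('w7',(290,27),(395,58),.0)
ang('w6',(300,35),(385,63),.0)
for n,b in (('w6',(200,0,560,100)),('w7',(200,0,560,100)),('w8',(200,0,560,100))):pass
a=np.vstack([load(n)['img'][0:90,220:500,::-1] for n in('w6','w7','w8')]);cv2.imwrite('pics/c.png',cv2.resize(a,None,fx=2.2,fy=2.2,interpolation=cv2.INTER_CUBIC))
E
```

```text
w8 [ 0.56350746 -0.0938898   0.105     ] [ 0.65233911 -0.11357701  0.105     ] 102.49613091280213
w8 [ 0.5455817  -0.08406902  0.        ] [ 0.56449721 -0.01825564  0.        ] 16.03525273139982
w7 [ 0.54620632 -0.08726065  0.        ] [ 0.56026861 -0.01808556  0.        ] 11.490817128732298
w6 [ 0.54983817 -0.06887461  0.        ] [ 0.56315371 -0.01238254  0.        ] 13.2628939898223
```

View pics/c.png

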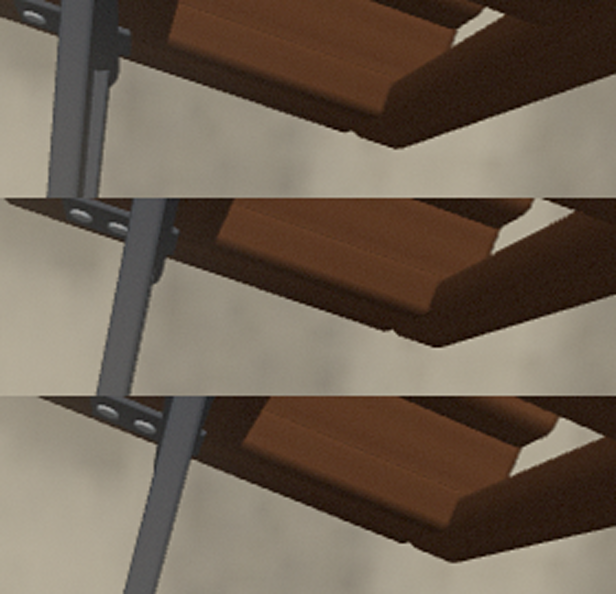

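Request:
jog_arm([
  {"x": 15,"y": 0,"z": 0,"yaw": 0},
  {"x": 10,"y": 0,"z": 0,"yaw": 0},
  {"x": 0,"y": 0,"z": -40,"yaw": 0},
  {"x": 0,"y": 0,"z": -50,"yaw": 0},
  {"x": 0,"y": 0,"z": -50,"yaw": 0},
  {"x": 0,"y": -50,"z": -20,"yaw": 0},
  {"x": 0,"y": -50,"z": 0,"yaw": 0},
  {"x": 0,"y": -50,"z": 0,"yaw": 0},
  {"x": 0,"y": -40,"z": 0,"yaw": 0},
  {"x": 0,"y": 0,"z": 0,"yaw": 0},
  {"x": 0,"y": 0,"z": 0,"yaw": 0},
])

```text
clock: 8.68
tcp_pos: [0.4832, -0.0735, 0.2482]
ee_rot: [[-0.065, 0.998, -0.013], [0.998, 0.065, 0.02], [0.021, -0.011, -1.0]]
ft_force: [0.6, -0.2, 0.6]
finger_gap: 0.0004
```

```bash
python3 - <<'E'
from h import *
d=snap('wrist','w9'); s=sense(); print(s['clock'],s['tcp_pos'],s['ee_rot'],s['ft_force'])
d=snap('scene','s9');cv2.imwrite('pics/s9z.png',cv2.resize(d['img'][130:310,240:440,::-1],None,fx=3,fy=3,interpolation=cv2.INTER_CUBIC))
E
```

```text
8.725 [ 0.48308828 -0.07341442  0.24808759] [[-0.06491691  0.99780228 -0.01328143]
 [ 0.99767     0.06517669  0.02016382]
 [ 0.02098514 -0.01194151 -0.99970847]] [-0.18297533 -0.10762342  0.70843881]
```

View pics/w9.png

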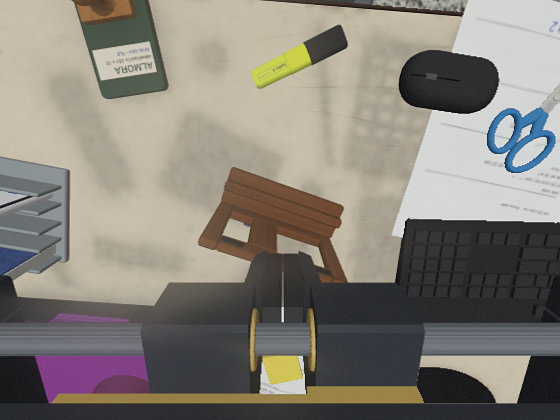

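View pics/s9z.png

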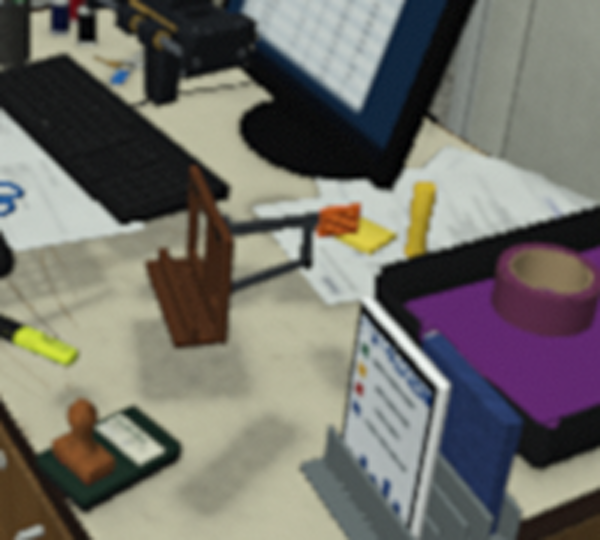

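Request:
jog_arm([
  {"x": 0,"y": 0,"z": 0,"yaw": 9},
  {"x": 0,"y": 0,"z": 0,"yaw": 9},
  {"x": 0,"y": 0,"z": 20,"yaw": 0},
  {"x": 0,"y": 0,"z": 30,"yaw": 0},
  {"x": 0,"y": 0,"z": 30,"yaw": 0},
  {"x": 0,"y": 0,"z": 20,"yaw": 0},
  {"x": 0,"y": 0,"z": 0,"yaw": 0},
])

```text
clock: 9.65
tcp_pos: [0.4926, -0.0678, 0.1441]
ee_rot: [[0.255, 0.967, -0.004], [0.967, -0.255, 0.024], [0.023, -0.01, -1.0]]
ft_force: [-0.2, 0.5, 0.2]
finger_gap: 0.0003
```

```bash
python3 - <<'E'
from h import *
d=load('w9')
for p,z in [((234,168),.012),((343,207),.012),((229,172),.026),((233,170),.026),((341,208),.026)]: print(p,z,onz(d,*p,z).round(4))
d=snap('wrist','w10'); s=sense(); print(s['clock'],s['tcp_pos'],s['ee_rot'],s['ft_force'])
cv2.imwrite('pics/w10z.png',cv2.resize(d['img'][:,:,::-1],(800,600),interpolation=cv2.INTER_CUBIC))
E
```

```text
(234, 168) 0.012 [ 0.4754 -0.1267  0.012 ]
(343, 207) 0.012 [0.5165 0.0107 0.012 ]
(229, 172) 0.026 [ 0.4779 -0.1308  0.026 ]
(233, 170) 0.026 [ 0.4752 -0.1262  0.026 ]
(341, 208) 0.026 [0.5139 0.0051 0.026 ]
9.7 [ 0.4932181  -0.06772754  0.14486058] [[ 0.25547131  0.96681303 -0.00264197]
 [ 0.96654278 -0.25533295  0.02449762]
 [ 0.02301004 -0.00881202 -0.9996964 ]] [ 0.22919162 -0.18494351 -0.00721208]
```

View pics/w10z.png

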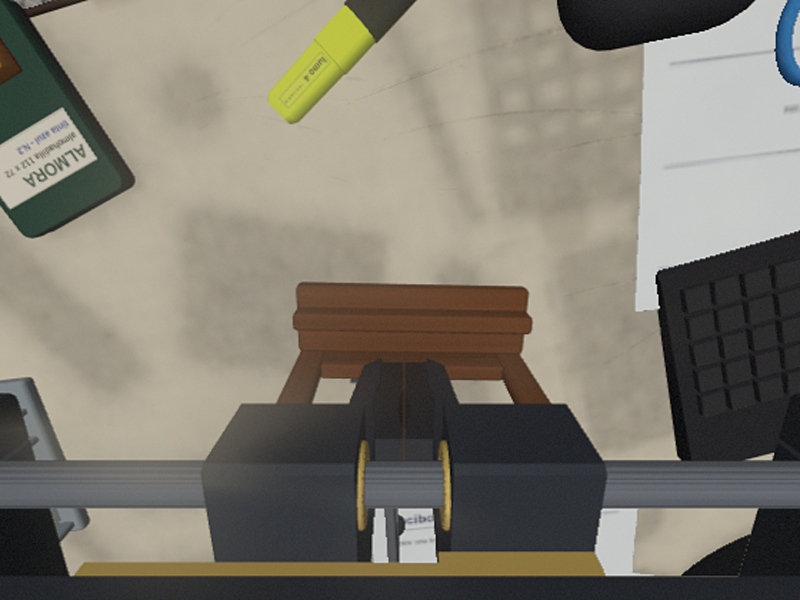

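Request:
jog_arm([
  {"x": 2,"y": 0,"z": 20,"yaw": 0},
  {"x": 2,"y": 0,"z": 17,"yaw": 0},
  {"x": 0,"y": 12,"z": 0,"yaw": 0},
  {"x": 0,"y": 10,"z": 0,"yaw": 0},
  {"x": 0,"y": 0,"z": 0,"yaw": 0},
])

```text
clock: 10.32
tcp_pos: [0.5234, -0.0689, 0.1117]
ee_rot: [[0.257, 0.966, 0.009], [0.966, -0.257, 0.025], [0.026, 0.003, -1.0]]
ft_force: [-0.3, 0.7, -0.2]
finger_gap: 0.0004
```

```bash
python3 - <<'E'
from h import *
d=snap('scene','s11'); s=sense(); print(s['clock'],s['tcp_pos'],s['ft_force'])
cv2.imwrite('pics/s11z.png',cv2.resize(d['img'][100:280,250:410,::-1],None,fx=3.3,fy=3.3,interpolation=cv2.INTER_CUBIC))
E
```

```text
10.375 [ 0.52295728 -0.06872511  0.11171832] [-0.36551295  0.64492005 -0.8787023 ]
```

View pics/s11z.png

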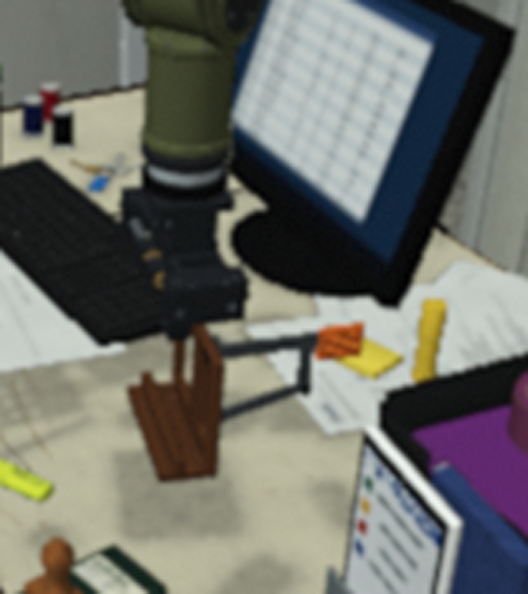

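Request:
jog_arm([
  {"x": 0,"y": 5,"z": 3,"yaw": 0},
  {"x": 0,"y": 5,"z": 0,"yaw": 0},
  {"x": 0,"y": 5,"z": 0,"yaw": 0},
  {"x": 0,"y": 5,"z": 0,"yaw": 0},
  {"x": 0,"y": 4,"z": 0,"yaw": 0},
])

```text
clock: 11.0
tcp_pos: [0.547, -0.0755, 0.1091]
ee_rot: [[0.257, 0.967, 0.008], [0.966, -0.257, 0.024], [0.026, 0.002, -1.0]]
ft_force: [0.2, 0.6, 0.4]
finger_gap: 0.0004
```

```bash
python3 - <<'E'
from h import *
d=snap('scene','s12'); s=sense(); print(s['clock'],s['tcp_pos'],s['ft_force'])
cv2.imwrite('pics/s12z.png',cv2.resize(d['img'][160:280,270:390,::-1],None,fx=4,fy=4,interpolation=cv2.INTER_CUBIC))
E
```

```text
11.05 [ 0.54759816 -0.07561062  0.10912352] [ 1.06813987 -0.72115783 -0.15489596]
```

View pics/s12z.png

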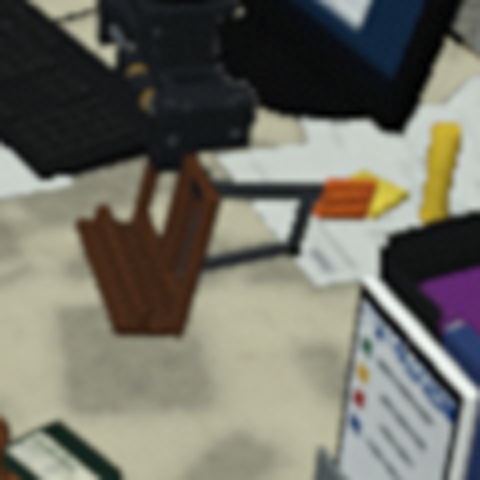

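Tilting well (about 7-8°). A little further, slowly.

Request:
jog_arm([
  {"x": 0,"y": 4,"z": 0,"yaw": 0},
  {"x": 0,"y": 4,"z": 0,"yaw": 0},
  {"x": 0,"y": 3,"z": 0,"yaw": 0},
  {"x": 0,"y": 0,"z": 0,"yaw": 0},
  {"x": 0,"y": 0,"z": 0,"yaw": 0},
])

```text
clock: 11.68
tcp_pos: [0.5589, -0.0786, 0.1091]
ee_rot: [[0.257, 0.966, 0.009], [0.966, -0.257, 0.024], [0.026, 0.002, -1.0]]
ft_force: [0.3, 0.8, -0.2]
finger_gap: -0.0001
```

```bash
python3 - <<'E'
from h import *
d=snap('scene','s13'); s=sense(); print(s['clock'],s['tcp_pos'],s['ft_force'])
cv2.imwrite('pics/s13z.png',cv2.resize(d['img'][160:280,270:390,::-1],None,fx=4,fy=4,interpolation=cv2.INTER_CUBIC))
E
```

```text
11.725 [ 0.55888715 -0.07858683  0.10907679] [-0.29899463 -0.21165381 -0.53526524]
```

View pics/s13z.png

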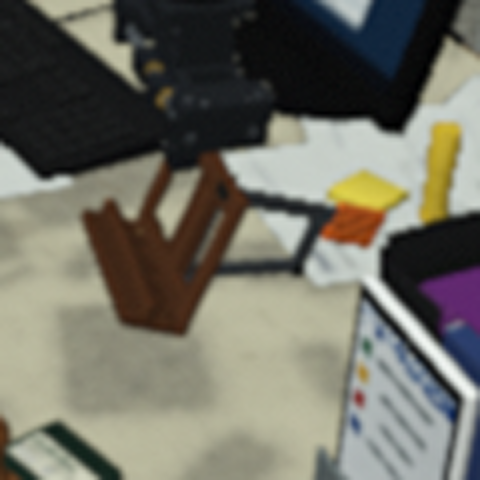

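Request:
jog_arm([
  {"x": 0,"y": -12,"z": 0,"yaw": 0},
  {"x": 0,"y": -25,"z": 0,"yaw": 0},
  {"x": 0,"y": -25,"z": 0,"yaw": 0},
  {"x": 0,"y": 0,"z": -40,"yaw": 0},
  {"x": 0,"y": 0,"z": -50,"yaw": 0},
  {"x": 0,"y": 0,"z": -50,"yaw": 0},
  {"x": 0,"y": 0,"z": -50,"yaw": 0},
  {"x": 0,"y": 0,"z": 0,"yaw": 0},
  {"x": 0,"y": 0,"z": 0,"yaw": 0},
])

```text
clock: 12.85
tcp_pos: [0.4865, -0.0653, 0.3027]
ee_rot: [[0.254, 0.967, -0.001], [0.967, -0.253, 0.022], [0.021, -0.007, -1.0]]
ft_force: [0.6, -0.2, -1.1]
finger_gap: 0.0007
```

```bash
python3 - <<'E'
from h import *
d=snap('wrist','w14'); s=sense(); print(s['clock'],s['tcp_pos'],s['ee_rot'],s['ft_force'])
cv2.imwrite('pics/w14z.png',cv2.resize(d['img'][:,:,::-1],(800,600),interpolation=cv2.INTER_CUBIC))
d=snap('scene','s14');e=snap('side','d14')
cv2.imwrite('pics/s14z.png',np.hstack([cv2.resize(q['img'][160:360,270:430,::-1],None,fx=2.5,fy=2.5,interpolation=cv2.INTER_CUBIC) for q in(d,e)]))
E
```

```text
12.9 [ 0.48668335 -0.06500897  0.30268885] [[ 2.53120734e-01  9.67434205e-01 -9.76594911e-04]
 [ 9.67202364e-01 -2.53037695e-01  2.21700767e-02]
 [ 2.12009752e-02 -6.55627101e-03 -9.99753737e-01]] [ 0.44300034  0.35661553 -0.44399987]
```

View pics/w14z.png

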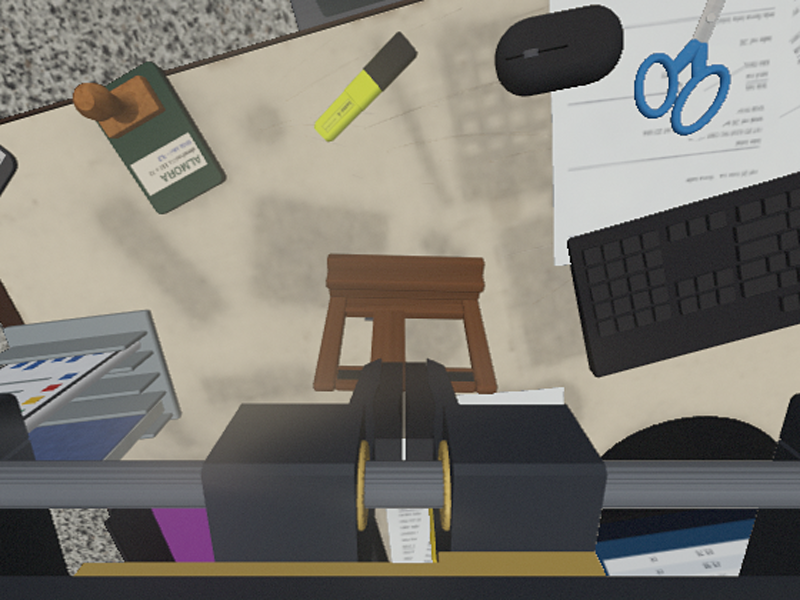

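View pics/s14z.png

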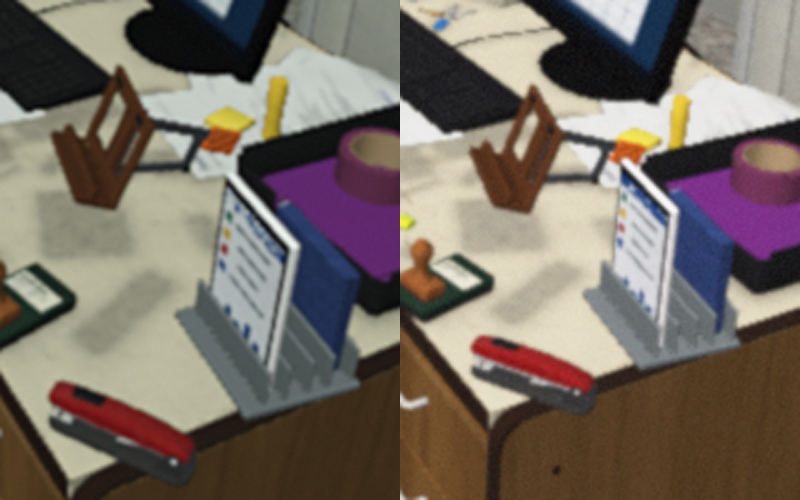

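Request:
jog_arm([
  {"x": 0,"y": 0,"z": -10,"yaw": 10},
  {"x": 0,"y": 0,"z": -10,"yaw": 10},
  {"x": 0,"y": 0,"z": -10,"yaw": 10},
  {"x": 0,"y": 0,"z": -10,"yaw": 10},
  {"x": 0,"y": 0,"z": -10,"yaw": 10},
  {"x": 0,"y": 0,"z": 0,"yaw": 10},
  {"x": 0,"y": 0,"z": 0,"yaw": 10},
  {"x": 0,"y": 0,"z": 0,"yaw": 10},
  {"x": 0,"y": 0,"z": 0,"yaw": 0},
])

```text
clock: 14.12
tcp_pos: [0.4814, -0.0656, 0.3422]
ee_rot: [[0.992, -0.123, -0.026], [-0.123, -0.992, 0.025], [-0.029, -0.021, -0.999]]
ft_force: [0.2, -0.4, 0.0]
finger_gap: 0.0004
```

Request:
jog_arm([
  {"x": 0,"y": 40,"z": 0,"yaw": 0},
  {"x": 0,"y": 40,"z": 0,"yaw": 0},
  {"x": 0,"y": 40,"z": 0,"yaw": 0},
  {"x": 0,"y": 40,"z": 0,"yaw": 0},
  {"x": 0,"y": 0,"z": 0,"yaw": 0},
  {"x": 0,"y": 0,"z": 0,"yaw": 0},
], grip=1)

```text
clock: 14.88
tcp_pos: [0.4613, -0.2268, 0.3338]
ee_rot: [[0.995, -0.098, -0.034], [-0.098, -0.995, 0.028], [-0.037, -0.025, -0.999]]
ft_force: [-0.1, -0.2, -0.6]
finger_gap: 0.0583
```

```bash
python3 - <<'E'
from h import *
d=snap('wrist','w15'); s=sense(); print(s['clock'],s['tcp_pos'],s['ee_rot'],s['joint_positions'])
cv2.imwrite('pics/w15z.png',cv2.resize(d['img'][:,:,::-1],(800,600),interpolation=cv2.INTER_CUBIC))
E
```

```text
14.925 [ 0.46117881 -0.22709105  0.33383818] [[ 0.99450323 -0.09883186 -0.0345772 ]
 [-0.09789714 -0.99480931  0.02775933]
 [-0.03714122 -0.02422173 -0.99901643]] [ 0.53473382  0.45219015 -0.24543306  1.72216628  0.10606974  1.02321895
  0.15508884]
```

View pics/w15z.png

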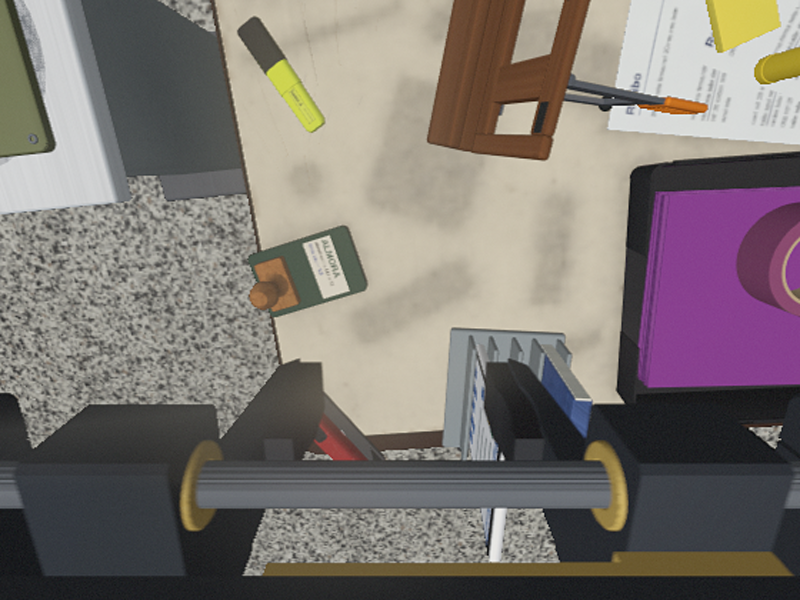

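Request:
jog_arm([
  {"x": 0,"y": 40,"z": 0,"yaw": 0},
  {"x": 10,"y": 40,"z": 0,"yaw": 0},
  {"x": 10,"y": 40,"z": 0,"yaw": 0},
  {"x": 10,"y": 30,"z": 0,"yaw": 0},
  {"x": 0,"y": 0,"z": 0,"yaw": 0},
  {"x": 0,"y": 0,"z": 0,"yaw": 0},
])

```text
clock: 15.68
tcp_pos: [0.4817, -0.373, 0.3281]
ee_rot: [[0.997, -0.076, -0.035], [-0.075, -0.997, 0.033], [-0.037, -0.03, -0.999]]
ft_force: [1.1, -0.1, -0.3]
finger_gap: 0.088
```

```bash
python3 - <<'E'
from h import *
d=snap('wrist','w16'); s=sense(); print(s['clock'],s['tcp_pos'],s['ee_rot'],s['finger_gap'])
cv2.imwrite('pics/w16z.png',cv2.resize(d['img'][:,:,::-1],(800,600),interpolation=cv2.INTER_CUBIC))
E
```

```text
15.725 [ 0.48161184 -0.37307618  0.32812439] [[ 0.99651523 -0.07583125 -0.03474207]
 [-0.0747082  -0.99667378  0.0325586 ]
 [-0.03709547 -0.02984963 -0.99886582]] 0.0881192903186386
```

View pics/w16z.png

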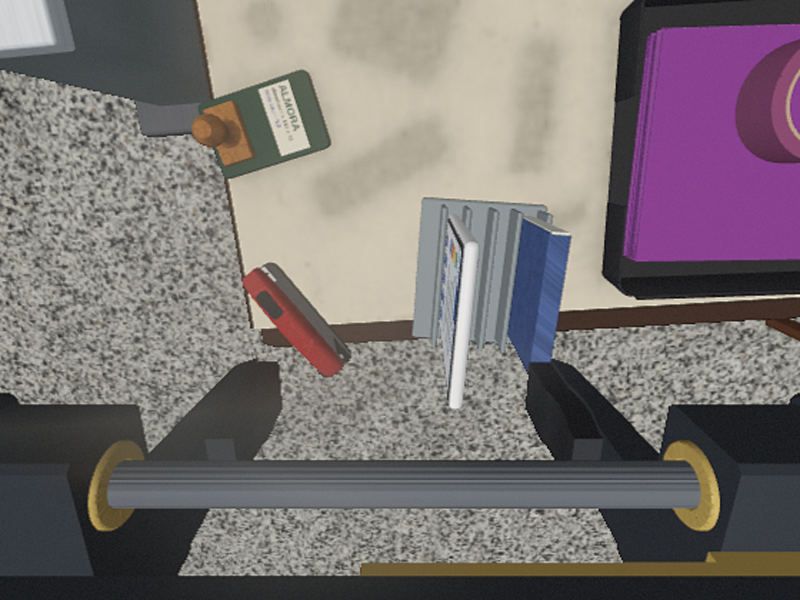

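```bash
python3 - <<'E'
from h import *
d=load('w16'); S=lambda x,y:(x*.7,y*.7)
a=onz(d,*S(473,240),.19);b=onz(d,*S(457,407),.19);v=a-b
print(a,b,(a+b)/2,np.linalg.norm(v),np.degrees(np.arctan2(v[0],v[1])))
g=sense();print('tool x yaw',np.degrees(np.arctan2(g['ee_rot'][1][0],g['ee_rot'][0][0])))
m=(a+b)/2; R=np.array(g['ee_rot']); print('rel in tool',R.T@(m-g['tcp_pos']))
w=load('w15')
cv2.imwrite('pics/w15zz.png',cv2.resize(w['img'][0:115,290:430,::-1],None,fx=5,fy=5,interpolation=cv2.INTER_CUBIC))
E
```

```text
[ 0.5220376  -0.34492773  0.19      ] [ 0.50710884 -0.46112413  0.19      ] [ 0.51457322 -0.40302593  0.19      ] 0.11715149529648806 7.321176520902699
tool x yaw -4.28741285003839
rel in tool [0.0402078  0.03147359 0.13584746]
```

View pics/w15zz.png

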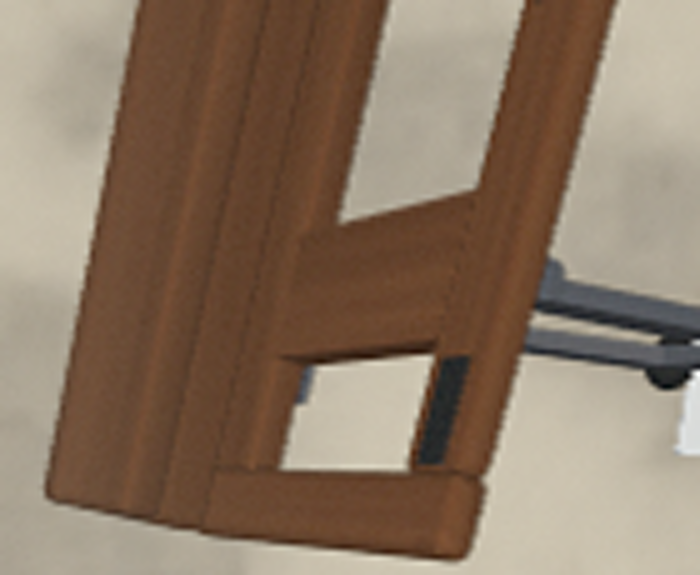

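Request:
jog_arm([
  {"x": 20,"y": 10,"z": 0,"yaw": 3},
  {"x": 15,"y": 10,"z": 0,"yaw": 0},
  {"x": 5,"y": 8,"z": 30,"yaw": 0},
  {"x": 0,"y": 0,"z": 30,"yaw": 0},
  {"x": 0,"y": 0,"z": 0,"yaw": 0},
  {"x": 0,"y": 0,"z": 0,"yaw": 0},
])

```text
clock: 16.48
tcp_pos: [0.5205, -0.3944, 0.2684]
ee_rot: [[0.993, -0.116, -0.031], [-0.115, -0.993, 0.034], [-0.035, -0.03, -0.999]]
ft_force: [-0.1, 0.1, 0.2]
finger_gap: 0.0882
```

```bash
python3 - <<'E'
from h import *
d=snap('wrist','w17'); g=sense(); R=np.array(g['ee_rot']);print(g['clock'],g['tcp_pos'],R)
print('yaw',np.degrees(np.arctan2(R[1][0],R[0][0])),R.T@(np.array([.5146,-.403,.146])-g['tcp_pos']))
cv2.imwrite('pics/w17z.png',cv2.resize(d['img'][:,:,::-1],(800,600),interpolation=cv2.INTER_CUBIC))
E
```

```text
16.525 [ 0.52045893 -0.39432966  0.26832092] [[ 0.99279134 -0.11567462 -0.03138066]
 [-0.11459295 -0.99281937  0.03432419]
 [-0.03512577 -0.03048075 -0.99891797]]
yaw -6.584228468169359 [-0.00052652  0.01301425  0.12207482]
```

View pics/w17z.png

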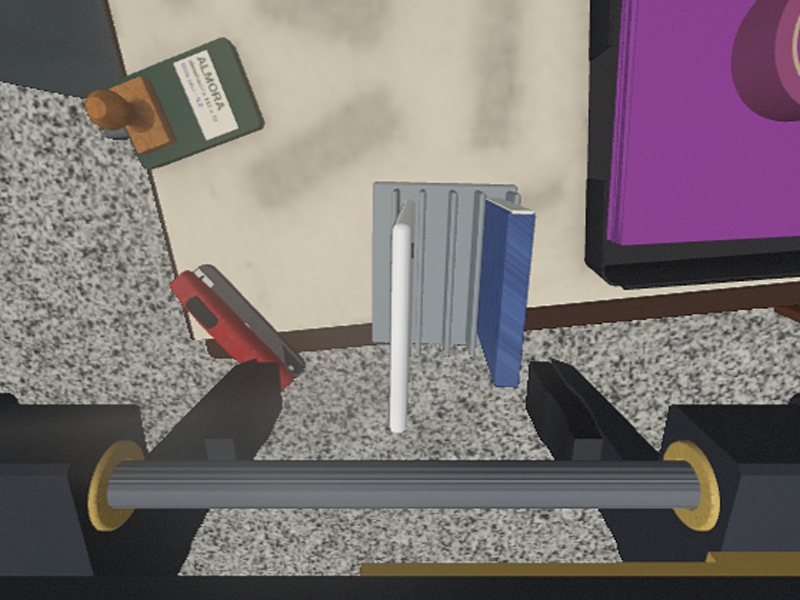

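Request:
jog_arm([
  {"x": 0,"y": 7,"z": 0,"yaw": 1},
  {"x": 0,"y": 5,"z": 10,"yaw": 0},
  {"x": 0,"y": 0,"z": 25,"yaw": 0},
  {"x": 0,"y": 0,"z": 25,"yaw": 0},
  {"x": 0,"y": 0,"z": 0,"yaw": 0},
], grip=0.5)

```text
clock: 17.15
tcp_pos: [0.5176, -0.4077, 0.2086]
ee_rot: [[0.99, -0.136, -0.027], [-0.135, -0.99, 0.03], [-0.031, -0.026, -0.999]]
ft_force: [0.3, -1.1, -0.1]
finger_gap: 0.0441
```

```bash
python3 - <<'E'
from h import *
d=snap('wrist','w18'); g=sense(); R=np.array(g['ee_rot']);print(g['clock'],g['tcp_pos'],g['finger_gap'])
print('yaw',np.degrees(np.arctan2(R[1][0],R[0][0])),R.T@(np.array([.5146,-.403,.146])-g['tcp_pos']))
cv2.imwrite('pics/w18z.png',cv2.resize(d['img'][:,:,::-1],(800,600),interpolation=cv2.INTER_CUBIC))
E
```

```text
17.2 [ 0.5184175  -0.40821332  0.20989978] 0.0442063234152552
yaw -7.7915898750683095 [-0.00266417 -0.00305609  0.06409755]
```

View pics/w18z.png

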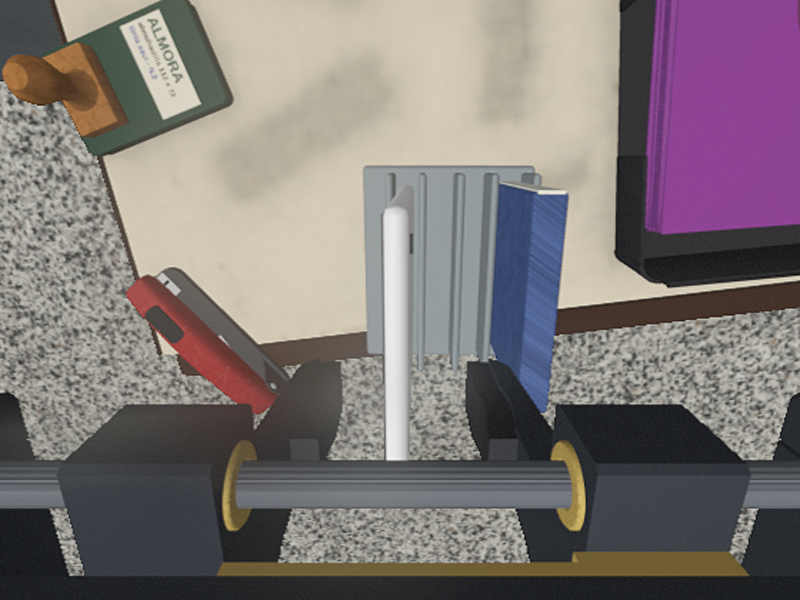

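Request:
jog_arm([
  {"x": -2,"y": -3,"z": 20,"yaw": 0},
  {"x": 0,"y": 0,"z": 20,"yaw": 0},
  {"x": 0,"y": 0,"z": 20,"yaw": 0},
  {"x": 0,"y": 0,"z": 0,"yaw": 0},
  {"x": 0,"y": 0,"z": 0,"yaw": 0},
])

```text
clock: 17.82
tcp_pos: [0.5197, -0.4073, 0.1558]
ee_rot: [[0.99, -0.138, -0.014], [-0.138, -0.99, 0.021], [-0.016, -0.019, -1.0]]
ft_force: [-0.3, -0.2, 0.2]
finger_gap: 0.0443
```

Request:
jog_arm([
  {"x": 0,"y": 0,"z": 0,"yaw": 0},
  {"x": 0,"y": 0,"z": 0,"yaw": 0},
  {"x": 0,"y": 0,"z": 0,"yaw": 0},
  {"x": 0,"y": 0,"z": 0,"yaw": 0},
  {"x": 0,"y": 0,"z": 0,"yaw": 0},
], grip=0, force=15)

```text
clock: 18.45
tcp_pos: [0.5201, -0.4082, 0.1586]
ee_rot: [[0.99, -0.138, -0.012], [-0.138, -0.99, 0.018], [-0.014, -0.017, -1.0]]
ft_force: [-0.0, -0.3, 1.5]
finger_gap: 0.0102
```

Request:
jog_arm([
  {"x": 0,"y": 0,"z": -10,"yaw": 0},
  {"x": 0,"y": 0,"z": -15,"yaw": 0},
  {"x": 0,"y": 0,"z": -20,"yaw": 0},
  {"x": 0,"y": 0,"z": -25,"yaw": 0},
  {"x": 0,"y": 0,"z": -30,"yaw": 0},
  {"x": 0,"y": 0,"z": -30,"yaw": 0},
  {"x": 0,"y": 0,"z": -30,"yaw": 0},
  {"x": 0,"y": 0,"z": 0,"yaw": 0},
  {"x": 0,"y": 0,"z": 0,"yaw": 0},
], force=20)

```text
clock: 19.58
tcp_pos: [0.5223, -0.4103, 0.3272]
ee_rot: [[0.991, -0.137, -0.01], [-0.137, -0.99, 0.019], [-0.012, -0.017, -1.0]]
ft_force: [0.9, 0.1, -3.8]
finger_gap: 0.0096
```

```bash
python3 - <<'E'
from h import *
g=sense(); R=np.array(g['ee_rot']);print(g['clock'],g['tcp_pos'],R,g['finger_gap'],g['ft_force'])
d=snap('scene','s19');e=snap('side','d19');w=snap('wrist','w19')
cv2.imwrite('pics/s19z.png',np.hstack([cv2.resize(q['img'][70:350,270:470,::-1],None,fx=1.98,fy=1.98,interpolation=cv2.INTER_CUBIC) for q in(d,e)]))
E
```

```text
19.575 [ 0.52231477 -0.41030361  0.32717641] [[ 0.99051122 -0.13708945 -0.00969598]
 [-0.13688888 -0.99040454  0.01898101]
 [-0.01220504 -0.01747363 -0.99977283]] 0.009603865943657884 [ 0.94170762  0.14885469 -3.76718283]
```

View pics/s19z.png

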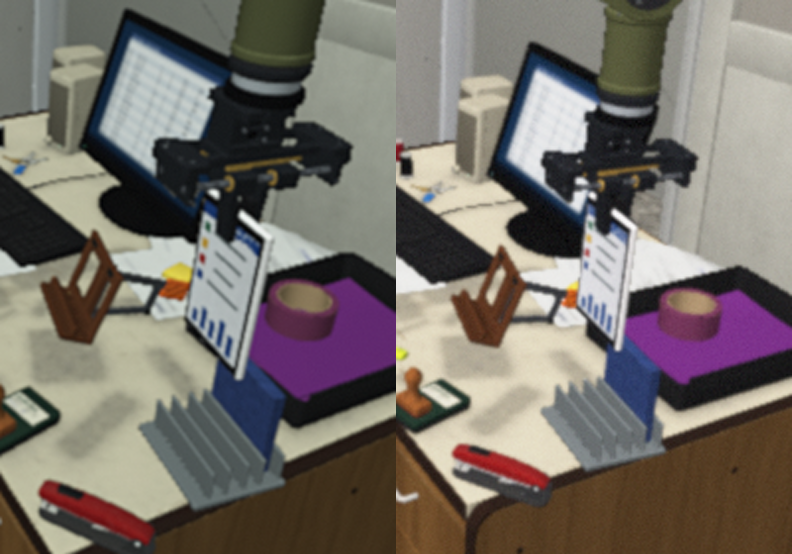

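View pics/w19.png

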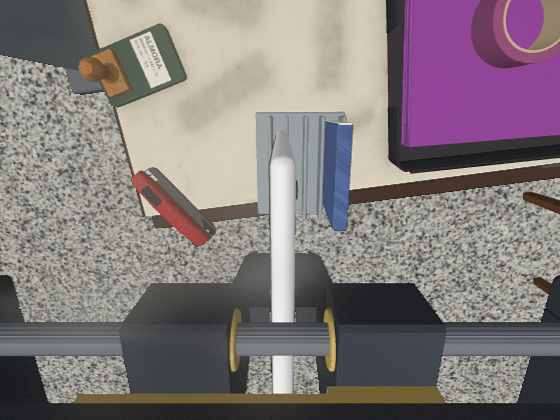

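```bash
python3 - <<'E'
from h import *
w=load('w19'); g=sense(); R=np.array(g['ee_rot'])
for z in (.355,.36):
    p=onz(w,284,158,z);print(p,R.T@(p-g['tcp_pos']))
w=load('w15'); Z=lambda x,y:(290+x/5,y/5)
th=.35;c,s=np.cos(th),np.sin(th)
def T(x,z): return x*c+z*s, -x*s+z*c
# guesses: features with (x,z) in stand, pixel
F={'ledgefrontbot R':((48,495),(-56,4)),'liprear/trough R?':((205,530),(-10,20)),'railtopfront R':((440,557),(-10,123)),'railtoprear R':((470,557),(-3,125))}
for n,(p,(x,z)) in F.items():
    X,H=T(x/1000,z/1000); q=onz(w,*Z(*p),H); yaw=np.radians(-15.3); xv=np.array([np.cos(yaw),np.sin(yaw)]); yv=np.array([-xv[1],xv[0]])
    o=q[:2]-X*xv+.0735*yv; print(n,q,'origin',o)
# edge directions
a=onz(w,*Z(48,495),.02);b=onz(w,*Z(142,0),.02);v=b-a;print(np.degrees(np.arctan2(v[0],v[1])))
a=onz(w,*Z(485,475),.12);b=onz(w,*Z(612,0),.12);v=b-a;print(np.degrees(np.arctan2(v[0],v[1])))
E
```

```text
[ 0.53135147 -0.35019784  0.355     ] [ 0.00032102 -0.06132104 -0.0271099 ]
[ 0.53148248 -0.34952306  0.36      ] [ 0.00029478 -0.06209633 -0.03209696]
ledgefrontbot R [ 0.48217633 -0.13201426  0.02295977] origin [ 0.55098844 -0.07463837]
liprear/trough R? [ 0.52395144 -0.14522979  0.02221643] origin [ 0.54579201 -0.07500394]
railtopfront R [ 0.5631193  -0.15704531  0.11897182] origin [ 0.55089317 -0.07749987]
railtoprear R [ 0.56960476 -0.15768007  0.11845028] origin [ 0.55037459 -0.07621854]
16.097849236738483
16.309830362826535
```

Request:
jog_arm([
  {"x": 0,"y": -20,"z": 0,"yaw": 2},
  {"x": -3,"y": -35,"z": 0,"yaw": 2},
  {"x": -3,"y": -35,"z": 0,"yaw": 2},
  {"x": -3,"y": -35,"z": 0,"yaw": 2},
  {"x": -3,"y": -35,"z": 0,"yaw": 0},
  {"x": -3,"y": -35,"z": 0,"yaw": 0},
  {"x": -3,"y": -35,"z": 0,"yaw": 0},
  {"x": -3,"y": -30,"z": 0,"yaw": 0},
  {"x": -3,"y": -25,"z": 0,"yaw": 0},
  {"x": -3,"y": -15,"z": 0,"yaw": 0},
  {"x": 0,"y": 0,"z": 0,"yaw": 0},
  {"x": 0,"y": 0,"z": 0,"yaw": 0},
])

```text
clock: 21.22
tcp_pos: [0.5656, -0.1047, 0.3204]
ee_rot: [[0.959, -0.281, -0.03], [-0.28, -0.96, 0.025], [-0.036, -0.015, -0.999]]
ft_force: [0.1, -1.4, -2.8]
finger_gap: 0.0097
```

```bash
python3 - <<'E'
from h import *
g=sense(); R=np.array(g['ee_rot']);print(g['clock'],g['tcp_pos'],R,g['finger_gap'],g['ft_force'])
print('yaw',np.degrees(np.arctan2(R[1][0],R[0][0])),R.T@(np.array([.5409,-.0732,.167])-g['tcp_pos']))
d=snap('scene','s20');e=snap('side','d20');w=snap('wrist','w20')
cv2.imwrite('pics/s20z.png',np.hstack([cv2.resize(q['img'][90:270,270:400,::-1],None,fx=3,fy=3,interpolation=cv2.INTER_CUBIC) for q in(d,e)]))
E
```

```text
21.225 [ 0.56558135 -0.10471361  0.32039658] [[ 0.95920471 -0.28107939 -0.03034301]
 [-0.28041003 -0.95956715  0.02451714]
 [-0.03600742 -0.01500848 -0.99923882]] 0.009729944832568354 [ 0.09736099 -1.37913775 -2.75669317]
yaw -16.295539608905088 [-0.02698779 -0.02099976  0.15480135]
```

View pics/s20z.png

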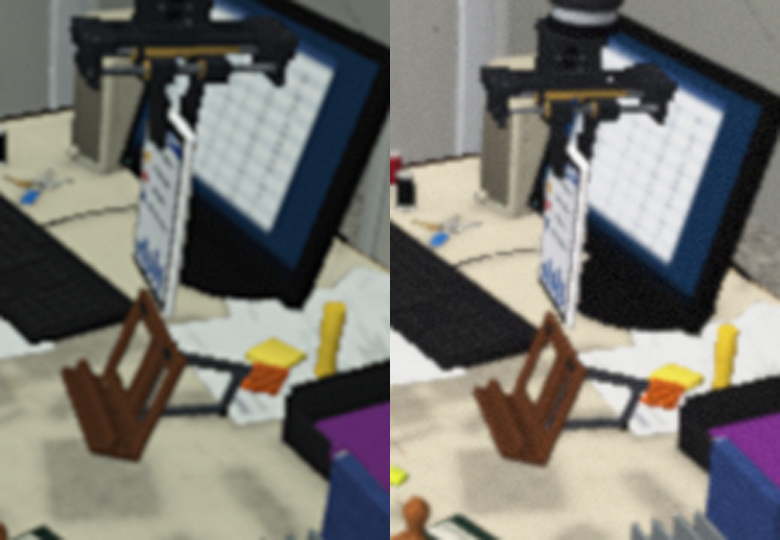

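View pics/w20.png

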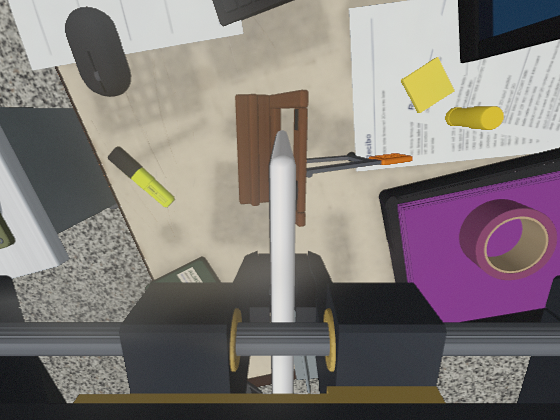

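```bash
python3 - <<'E'
from h import *
w=load('w20');g=sense();R=np.array(g['ee_rot'])
cv2.imwrite('pics/w20z.png',cv2.resize(w['img'][80:240,220:330,::-1],None,fx=3.7,fy=3.7,interpolation=cv2.INTER_CUBIC))
th=.35;c,s=np.cos(th),np.sin(th)
for yd in (-16.3,):
  yaw=np.radians(yd);xv=np.array([np.cos(yaw),np.sin(yaw)]);yv=np.array([-xv[1],xv[0]])
  for n,p,x,z,y in [('FL',(236,95),-56,10,74),('FR',(239,204),-56,10,-74),('RL',(307,91),0,124,74),('RR',(306,225),0,124,-74)]:
    X,H=(x*c+z*s)/1e3,(-x*s+z*c)/1e3;q=onz(w,*p,H);print(n,q,q[:2]-X*xv-y/1e3*yv)
# tablet lower-left/top
for p,z in [((283,135),.172),((284,158),.35)]:
    q=onz(w,*p,z);print(q,R.T@(q-g['tcp_pos']))
E
```

```text
FL [0.52457226 0.0091832  0.028596  ] [ 0.5510022  -0.07564443]
FR [ 0.48116633 -0.13210036  0.028596  ] [ 0.54913495 -0.07487681]
RL [ 0.60991986 -0.01612753  0.11648222] [ 0.54834025 -0.07521936]
RR [ 0.57075073 -0.15739274  0.11648222] [ 0.55070979 -0.07443339]
[ 0.57664854 -0.04857267  0.172     ] [ 3.34469120e-05 -5.45003849e-02  1.49581024e-01]
[ 0.5840309  -0.04644389  0.35      ] [ 0.00017453 -0.06140295 -0.0284509 ]
```

View pics/w20z.png

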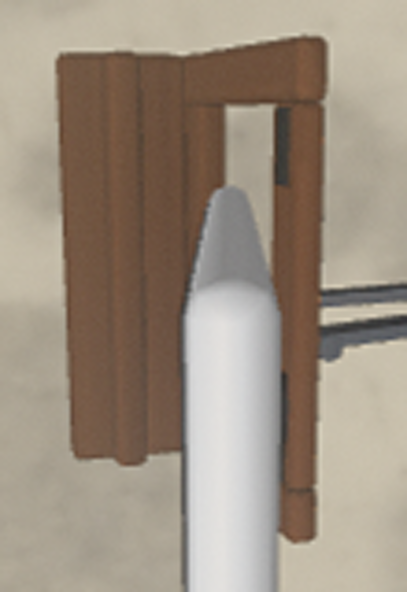

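```bash
python3 - <<'E'
from h import *
g=sense();R=np.array(g['ee_rot'])
B=np.array([.5402,-.0722,.018]); T=B-R@[0,.003,.1496]; print(T,R.T@(T-g['tcp_pos']))
E
```

```text
[ 0.5455015  -0.07306454  0.16753363] [-0.02280368 -0.02216507  0.15435922]
```

Request:
jog_arm([
  {"x": -12,"y": -11,"z": 0,"yaw": 0},
  {"x": -11,"y": -11,"z": 0,"yaw": 0},
  {"x": 0,"y": 0,"z": 25,"yaw": 0},
  {"x": 0,"y": 0,"z": 30,"yaw": 0},
  {"x": 0,"y": 0,"z": 30,"yaw": 0},
  {"x": 0,"y": 0,"z": 20,"yaw": 0},
  {"x": 0,"y": 0,"z": 0,"yaw": 0},
  {"x": 0,"y": 0,"z": 0,"yaw": 0},
])

```text
clock: 22.38
tcp_pos: [0.5444, -0.0668, 0.2175]
ee_rot: [[0.96, -0.278, -0.025], [-0.277, -0.961, 0.027], [-0.032, -0.019, -0.999]]
ft_force: [0.2, 0.5, -2.2]
finger_gap: 0.0101
```

```bash
python3 - <<'E'
from h import *
g=sense();R=np.array(g['ee_rot']);print(g['clock'],g['tcp_pos'],R,g['ft_force'])
B=np.array([.5402,-.0722,.018]); T=B-R@[0,.003,.1496]; print(T,R.T@(T-g['tcp_pos']))
d=snap('scene','s21');e=snap('side','d21');w=snap('wrist','w21')
cv2.imwrite('pics/s21z.png',np.hstack([cv2.resize(q['img'][100:270,270:390,::-1],None,fx=3.3,fy=3.3,interpolation=cv2.INTER_CUBIC) for q in(d,e)]))
E
```

```text
22.375 [ 0.54438986 -0.06678087  0.21753051] [[ 0.96037713 -0.27754662 -0.02537021]
 [-0.27686592 -0.96051985  0.02732902]
 [-0.03195367 -0.01922201 -0.9993045 ]] [ 0.23851199  0.4974257  -2.23082648]
[ 0.54482802 -0.07340686  0.16755362] [0.00385226 0.00720345 0.04974993]
```

View pics/s21z.png

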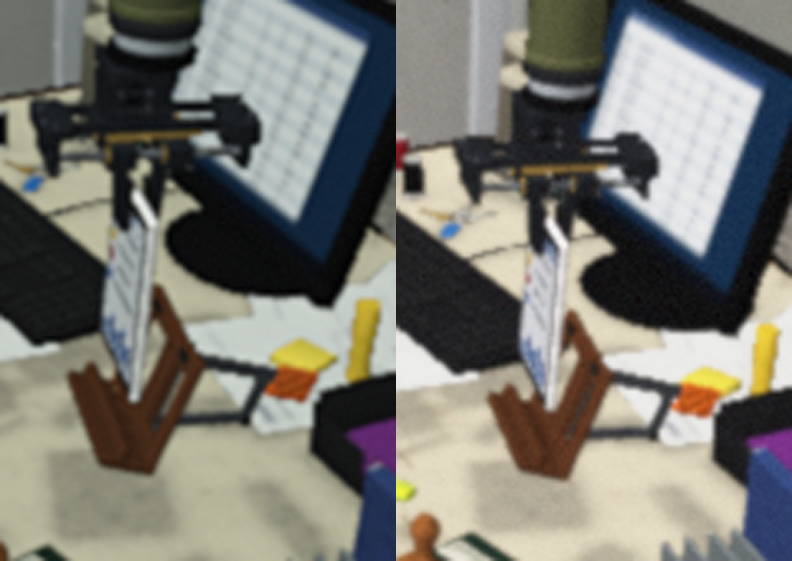

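View pics/w21.png

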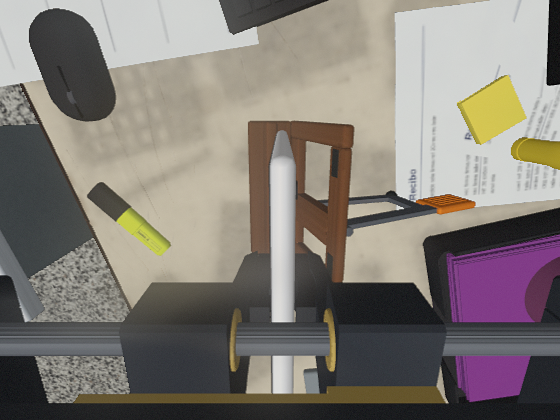

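```bash
python3 - <<'E'
from h import *
g=sense();R=np.array(g['ee_rot'])
s,d=load('s21'),load('d21')
Z=lambda x,y,o=0:(270+(x-o)/3.3,100+y/3.3)
p,e=tri(s,Z(135,400),d,Z(552,404,396)); print(p,e,R.T@(p-g['tcp_pos']))
print(proj(s,g['tcp_pos']+R@[0,.062,.1496]),proj(d,g['tcp_pos']+R@[0,.062,.1496]),Z(135,400),Z(552,404,396))
yaw=np.radians(-16.3);xv=np.array([np.cos(yaw),np.sin(yaw),0]);yv=np.array([-xv[1],xv[0],0]);o=np.array([.5498,-.075,0]);c,sn=np.cos(.35),np.sin(.35)
W=lambda x,y,z:o+(x*c+z*sn)*xv+y*yv+np.array([0,0,1])*(-x*sn+z*c)
for n,q in [('orig R',W(0,-.075,0)),('lip rear R',W(-.03,-.075,.026)),('ledge front bot R',W(-.056,-.075,0)),('rail top R',W(0,-.075,.125))]:
    a=proj(s,q);b=proj(d,q);print(n,((a-[270,100])*3.3).round(),((b-[270,100])*3.3+[396,0]).round())
E
```

```text
[ 0.49720978 -0.16218295  0.10501284] 0.002666060249590685 [-0.01557576  0.10657827  0.1111174 ]
[311.57407252 222.94099084] [317.20122903 225.65768419] (310.90909090909093, 221.21212121212122) (317.27272727272725, 222.42424242424244)
orig R [152. 478.] [566. 483.]
lip rear R [133. 450.] [549. 455.]
ledge front bot R [ 96. 467.] [515. 471.]
rail top R [207. 366.] [614. 375.]
```

Request:
jog_arm([
  {"x": 3,"y": 5,"z": 0,"yaw": 0},
  {"x": 0,"y": 0,"z": 15,"yaw": 0},
  {"x": 0,"y": 0,"z": 12,"yaw": 0},
  {"x": 0,"y": 0,"z": 8,"yaw": 0},
  {"x": 0,"y": 0,"z": 0,"yaw": 0},
  {"x": 0,"y": 0,"z": 0,"yaw": 0},
])

```text
clock: 23.28
tcp_pos: [0.5455, -0.0725, 0.1802]
ee_rot: [[0.96, -0.279, -0.024], [-0.278, -0.96, 0.027], [-0.031, -0.019, -0.999]]
ft_force: [-0.2, -0.0, -3.2]
finger_gap: 0.0098
```

```bash
python3 - <<'E'
from h import *
g=sense();R=np.array(g['ee_rot']);print(g['clock'],g['tcp_pos'],g['ft_force'])
B=np.array([.5402,-.0722,.018]); T=B-R@[0,.003,.1496]; print(R,R.T@(T-g['tcp_pos']))
d=snap('scene','s22');e=snap('side','d22');w=snap('wrist','w22')
cv2.imwrite('pics/s22z.png',np.hstack([cv2.resize(q['img'][120:270,275:365,::-1],None,fx=4,fy=4,interpolation=cv2.INTER_CUBIC) for q in(d,e)]))
E
```

```text
23.275 [ 0.54549434 -0.07254121  0.18016493] [-0.2392101  -0.03417327 -3.24895329]
[[ 0.96008531 -0.27864653 -0.02433733]
 [-0.27799545 -0.96020221  0.0270229 ]
 [-0.0308986  -0.01917862 -0.99933851]] [-0.0001672   0.00125771  0.01259573]
```

View pics/s22z.png

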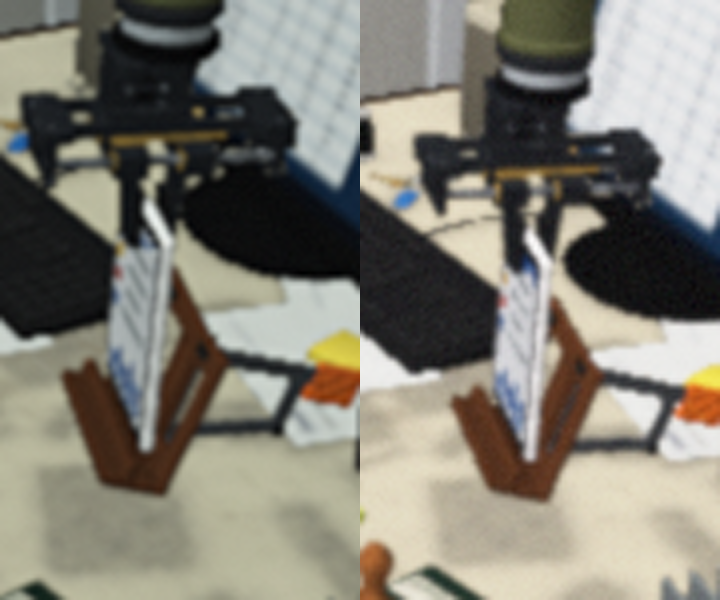

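View pics/w22.png

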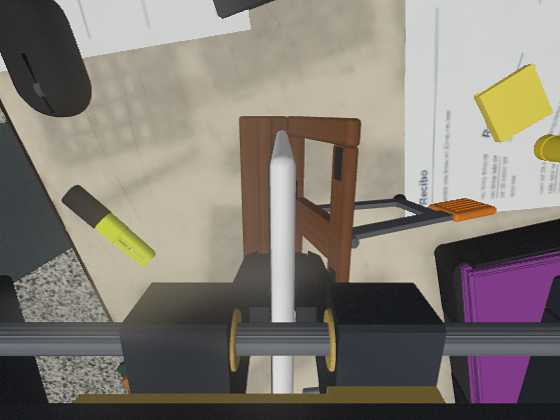

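Request:
jog_arm([
  {"x": 0,"y": 0,"z": 4,"yaw": 0},
  {"x": 0,"y": 0,"z": 4,"yaw": 0},
  {"x": 0,"y": 0,"z": 2,"yaw": 0},
  {"x": 0,"y": 0,"z": 0,"yaw": 0},
])

```text
clock: 23.92
tcp_pos: [0.5456, -0.0723, 0.1702]
ee_rot: [[0.96, -0.279, -0.023], [-0.278, -0.96, 0.027], [-0.029, -0.019, -0.999]]
ft_force: [-0.3, 0.3, -3.1]
finger_gap: 0.0097
```

Request:
jog_arm([
  {"x": 0,"y": 0,"z": 2,"yaw": 0},
  {"x": 0,"y": 0,"z": 1,"yaw": 0},
])

```text
clock: 24.18
tcp_pos: [0.5457, -0.0723, 0.1671]
ee_rot: [[0.96, -0.279, -0.023], [-0.278, -0.96, 0.027], [-0.029, -0.02, -0.999]]
ft_force: [-0.3, 0.5, -2.9]
finger_gap: 0.0096
```

```bash
python3 - <<'E'
from h import *
for i in range(3):
    e=snap('side','d23'); g=sense();print(g['clock'],g['tcp_pos'],g['ft_force'],g['torque'])
d=snap('scene','s23')
cv2.imwrite('pics/s23z.png',np.hstack([cv2.resize(q['img'][120:270,275:365,::-1],None,fx=4,fy=4,interpolation=cv2.INTER_CUBIC) for q in(d,e)]))
E
```

```text
24.225 [ 0.54568965 -0.07226824  0.16707899] [-0.74259796  0.01114517 -3.57005803] [-0.04430893 -0.01061441 -0.02749439]
24.275 [ 0.54570052 -0.07225901  0.16716928] [ 1.07849631  0.07487719 -1.66306147] [-0.07589826 -0.00207394 -0.02318676]
24.325 [ 0.54576133 -0.0722873   0.16722758] [ 0.3564677  -0.01611361 -2.59249166] [-0.03832839 -0.00079328 -0.01819795]
```

View pics/s23z.png

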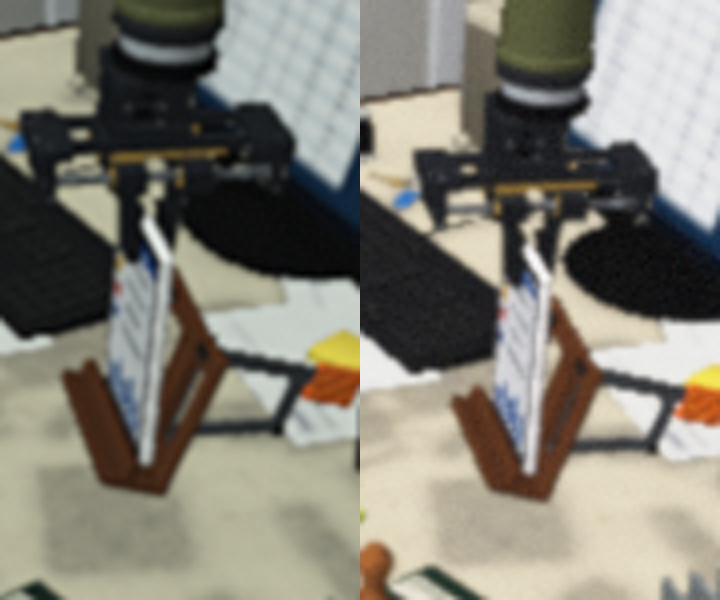

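Request:
jog_arm([
  {"x": 0,"y": 0,"z": 2,"yaw": 0},
  {"x": 0,"y": 0,"z": 1,"yaw": 0},
])

```text
clock: 24.62
tcp_pos: [0.5465, -0.0723, 0.1652]
ee_rot: [[0.96, -0.279, -0.02], [-0.278, -0.96, 0.027], [-0.027, -0.02, -0.999]]
ft_force: [-0.3, -1.1, 2.1]
finger_gap: 0.0098
```

```bash
python3 - <<'E'
from h import *
for i in range(4):
    e=snap('wrist','w24'); g=sense();print(g['clock'],g['tcp_pos'],g['ft_force'])
E
```

```text
24.675 [ 0.54643451 -0.07235221  0.16513297] [-0.50364759 -0.21695948  1.54711643]
24.725 [ 0.54637535 -0.07229222  0.16514988] [-0.21793231 -0.89120145  3.40204812]
24.775 [ 0.54641203 -0.07229131  0.16517855] [-0.80929072 -0.44544242  2.33949137]
24.825 [ 0.54644466 -0.07234034  0.16514985] [-0.32507469 -1.05555479  2.47718994]
```

Request:
jog_arm([
  {"x": 0,"y": 0,"z": 0,"yaw": 0},
  {"x": 0,"y": 0,"z": 0,"yaw": 0},
  {"x": 0,"y": 0,"z": 0,"yaw": 0},
  {"x": 0,"y": 0,"z": 0,"yaw": 0},
], grip=0.25)

```text
clock: 25.32
tcp_pos: [0.5473, -0.0723, 0.1651]
ee_rot: [[0.96, -0.279, -0.019], [-0.278, -0.96, 0.027], [-0.025, -0.02, -0.999]]
ft_force: [-0.1, -0.7, 0.6]
finger_gap: 0.0222
```

```bash
python3 - <<'E'
from h import *
d=snap('scene','s25');e=snap('side','d25'); g=sense();print(g['clock'],g['tcp_pos'],g['ft_force'],g['finger_gap'])
cv2.imwrite('pics/s25z.png',np.hstack([cv2.resize(q['img'][120:270,275:365,::-1],None,fx=4,fy=4,interpolation=cv2.INTER_CUBIC) for q in(d,e)]))
E
```

```text
25.425 [ 0.54723724 -0.07232864  0.16508509] [ 0.02108669  0.33288342 -0.75345142] 0.022052014427649685
```

View pics/s25z.png

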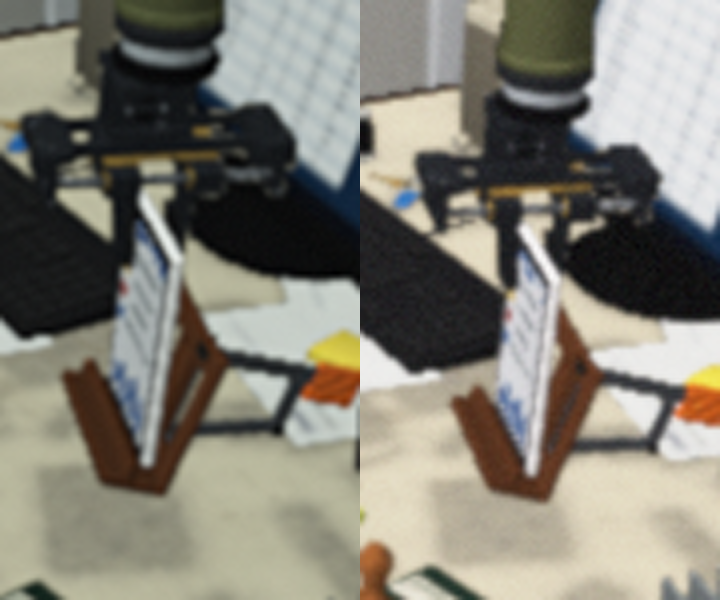

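Request:
jog_arm([
  {"x": 4,"y": 0,"z": 0,"yaw": 0},
  {"x": 5,"y": 0,"z": 0,"yaw": 0},
  {"x": 5,"y": 0,"z": 0,"yaw": 0},
  {"x": 5,"y": 0,"z": 0,"yaw": 0},
  {"x": 5,"y": 0,"z": 0,"yaw": 0},
  {"x": 5,"y": 0,"z": 0,"yaw": 0},
  {"x": 0,"y": 0,"z": 0,"yaw": 0},
])

```text
clock: 26.3
tcp_pos: [0.5777, -0.0811, 0.1641]
ee_rot: [[0.96, -0.279, -0.018], [-0.279, -0.96, 0.027], [-0.025, -0.02, -0.999]]
ft_force: [0.6, 0.2, -0.4]
finger_gap: 0.0218
```

```bash
python3 - <<'E'
from h import *
d=snap('scene','s26');e=snap('side','d26'); g=sense();print(g['clock'],g['tcp_pos'],g['ft_force'],g['finger_gap'])
cv2.imwrite('pics/s26z.png',np.hstack([cv2.resize(q['img'][120:270,275:365,::-1],None,fx=4,fy=4,interpolation=cv2.INTER_CUBIC) for q in(d,e)]))
E
```

```text
26.4 [ 0.57726614 -0.0809587   0.16418849] [0.14030173 0.0197394  0.50976798] 0.022219436323057343
```

View pics/s26z.png

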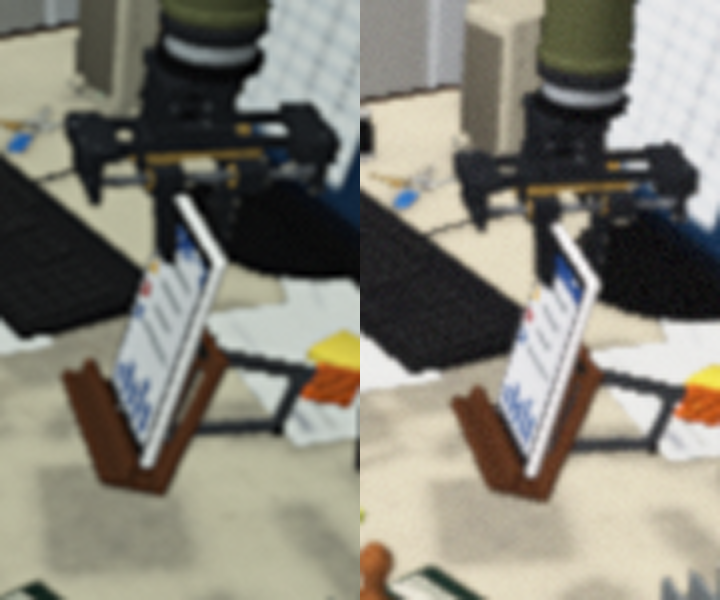

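Request:
jog_arm([
  {"x": 4,"y": 0,"z": 0,"yaw": 0},
  {"x": 4,"y": 0,"z": 0,"yaw": 0},
  {"x": 4,"y": 0,"z": 0,"yaw": 0},
  {"x": 3,"y": 0,"z": 0,"yaw": 0},
  {"x": 0,"y": 0,"z": 0,"yaw": 0},
], grip=0.32)

```text
clock: 27.02
tcp_pos: [0.5922, -0.0853, 0.1637]
ee_rot: [[0.96, -0.279, -0.019], [-0.278, -0.96, 0.027], [-0.026, -0.02, -0.999]]
ft_force: [-0.4, -0.4, 0.5]
finger_gap: 0.0285
```

```bash
python3 - <<'E'
from h import *
d=snap('scene','s27');e=snap('side','d27');w=snap('wrist','w27'); g=sense();print(g['clock'],g['tcp_pos'],g['ft_force'],g['finger_gap'])
cv2.imwrite('pics/s27z.png',np.hstack([cv2.resize(q['img'][120:270,275:365,::-1],None,fx=4,fy=4,interpolation=cv2.INTER_CUBIC) for q in(d,e)]))
E
```

```text
27.175 [ 0.59184118 -0.08524592  0.16370899] [ 0.52578364 -0.54674854  0.15027647] 0.02808466833496163
```

View pics/s27z.png

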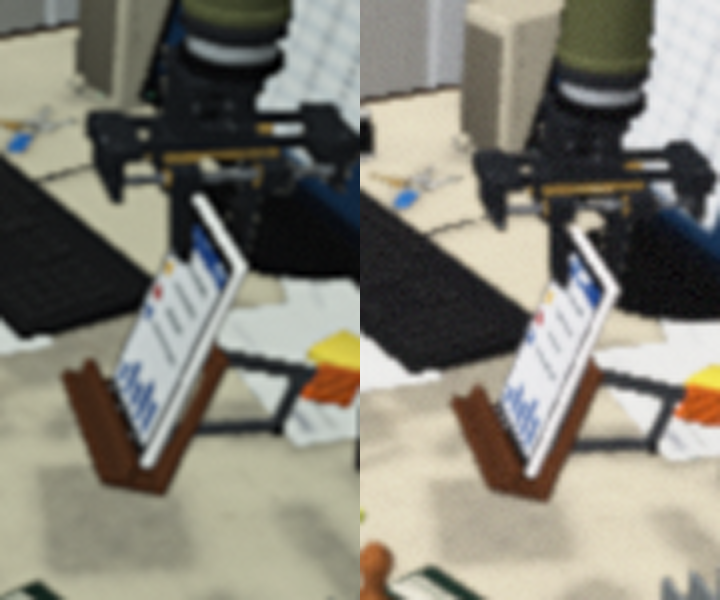

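View pics/w27.png

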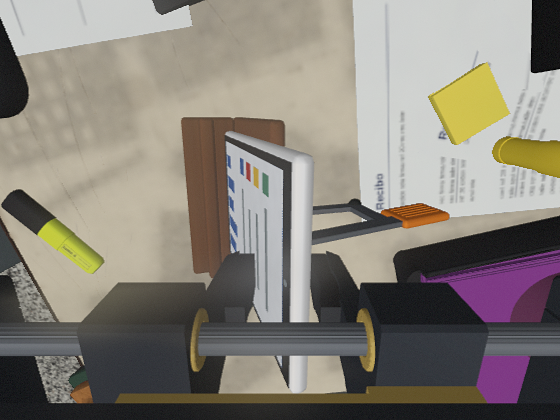

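Request:
jog_arm([
  {"x": 0,"y": 0,"z": 0,"yaw": 0},
  {"x": 0,"y": 0,"z": 0,"yaw": 0},
  {"x": 0,"y": 0,"z": 0,"yaw": 0},
  {"x": 0,"y": 0,"z": -10,"yaw": 0},
  {"x": 0,"y": 0,"z": -20,"yaw": 0},
  {"x": 0,"y": 0,"z": -40,"yaw": 0},
  {"x": 0,"y": 0,"z": -40,"yaw": 0},
  {"x": 0,"y": 0,"z": -40,"yaw": 0},
  {"x": 0,"y": 20,"z": 0,"yaw": 0},
  {"x": 0,"y": 40,"z": 0,"yaw": 0},
  {"x": 0,"y": 40,"z": 0,"yaw": 0},
  {"x": 0,"y": 0,"z": 0,"yaw": 0},
  {"x": 0,"y": 0,"z": 0,"yaw": 0},
], grip=0.6)

```text
clock: 28.8
tcp_pos: [0.5638, -0.1894, 0.3182]
ee_rot: [[0.96, -0.278, -0.021], [-0.278, -0.96, 0.027], [-0.028, -0.02, -0.999]]
ft_force: [-0.8, 0.4, -0.2]
finger_gap: 0.0527
```

```bash
python3 - <<'E'
from h import *
d=snap('scene','s28');e=snap('side','d28');w=snap('wrist','w28'); g=sense();print(g['clock'],g['tcp_pos'],g['ft_force'],g['finger_gap'])
cv2.imwrite('pics/s28z.png',np.hstack([cv2.resize(q['img'][120:270,275:365,::-1],None,fx=4,fy=4,interpolation=cv2.INTER_CUBIC) for q in(d,e)]))
cv2.imwrite('pics/w28z.png',cv2.resize(w['img'][:300,150:450,::-1],None,fx=2,fy=2,interpolation=cv2.INTER_CUBIC))
E
```

```text
28.95 [ 0.56425182 -0.1889017   0.3184461 ] [-0.94440817 -0.38338461  0.51643851] 0.052547464709260104
```

View pics/s28z.png

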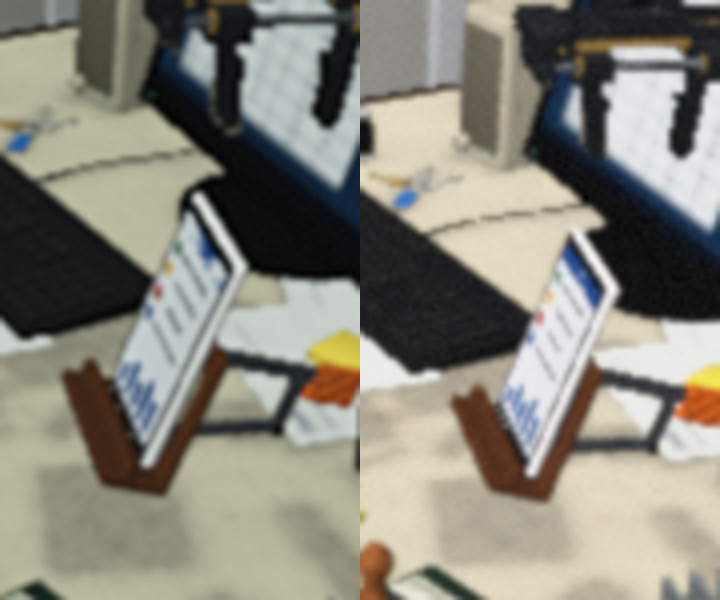

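View pics/w28z.png

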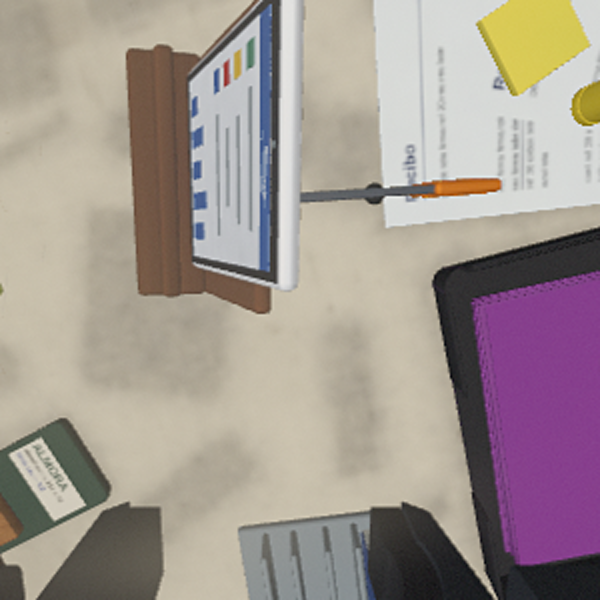

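View pics/s28.png

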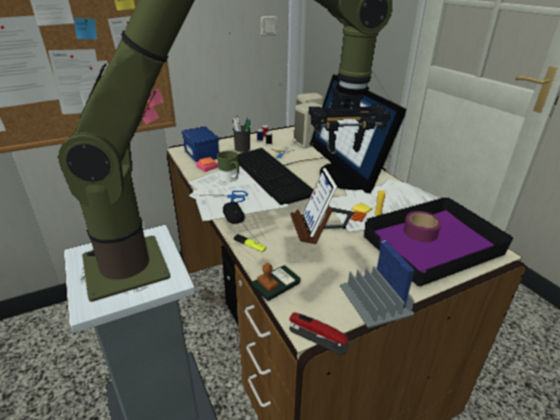

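```bash
python3 - <<'E'
from h import *
w=load('w28'); Z=lambda x,y:(150+x/2,y/2)
c,s=np.cos(.35),np.sin(.35)
yaw=np.radians(-16.3);xv=np.array([np.cos(yaw),np.sin(yaw),0]);yv=np.array([-xv[1],xv[0],0]);o=np.array([.5498,-.075,0])
W=lambda x,y,z:o+(x*c+z*s)*xv+y*yv+np.array([0,0,1])*(-x*s+z*c)
for n,q,m in [('ledge FL',W(-.056,.075,.01),(128,50)),('ledge FR',W(-.056,-.075,.01),(140,295)),('tablet top R rear (x-10,z192)',W(-.010,-.06,.192),(297,290)),('tab top R front',W(-.02,-.06,.192),(272,283)),('screen bottom R',W(-.02,-.06,.012),(195,265))]:
    p=proj(w,q);print(n,((p-[150,0])*2).round(1),m)
# leg: plane points in stand, hinge z~ .1 ->
P=lambda x,y,z:((proj(w,W(x,y,z))-[150,0])*2).round(1)
for a in (1.4,1.5):
    h=np.array([.008,-.016]);ph=a+.07;t=h+.146*np.array([np.sin(ph),np.cos(ph)]);print(a,'tip',P(t[0],t[1],.11),'meas (500,183)')
E
```

```text
ledge FL [124.6  47.1] (128, 50)
ledge FR [137.8 295.4] (140, 295)
tablet top R rear (x-10,z192) [299.3 299.7] (297, 290)
tab top R front [277.7 300.4] (272, 283)
screen bottom R [189.9 272. ] (195, 265)
1.4 tip [503.7 178. ] meas (500,183)
1.5 tip [502.1 203.5] meas (500,183)
```

```bash
python3 - <<'E'
from h import *
c,s=np.cos(.35),np.sin(.35)
yaw=np.radians(-16.3);xv=np.array([np.cos(yaw),np.sin(yaw),0]);yv=np.array([-xv[1],xv[0],0]);ez=np.array([0,0,1.]);o=np.array([.5498,-.075,0])
X=c*xv-s*ez; ZZ=s*xv+c*ez; R=np.stack([X,yv,ZZ],1)
def st(w,p,z):
    cc,r=ray(w,*p); cs=R.T@(cc-o); rs=R.T@r; return cs+rs*(z-cs[2])/rs[2]
for f,pts,z in [('w28',[(304,196),(425,188),(437,186),(499,184)],.11),]:
    w=load(f)
    q=[st(w,(150+x/2,y/2),z) for x,y in pts]; print([a.round(4) for a in q]); v=q[1]-q[0];v2=q[3]-q[2]
    print(np.degrees(np.arctan2(v[0],v[1])),np.degrees(np.arctan2(v2[0],v2[1])))
w=load('w28');cv2.imwrite('pics/leg.png',cv2.resize(w['img'][60:130,280:420,::-1],None,fx=5,fy=5,interpolation=cv2.INTER_CUBIC))
E
```

```text
[array([ 0.024 , -0.0136,  0.11  ]), array([ 0.0994, -0.008 ,  0.11  ]), array([ 0.1073, -0.0068,  0.11  ]), array([ 0.1503, -0.0048,  0.11  ])]
85.75963158152231 87.3237230264824
```

View pics/leg.png

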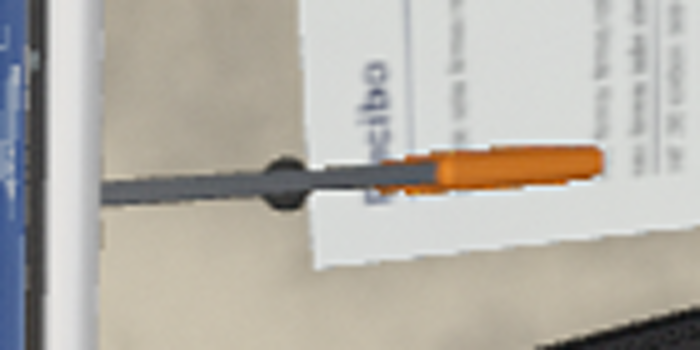

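```bash
python3 -c "
from cell import *
print(job_done())"
```

```text
the job is handed in; nothing more can be done
None
```

I finished all the steps in about 29 s of the 72 s allowed and handed the job in. No verdict was reported.

I pushed the leg round by its tab until the stand turned about 3 degrees, which showed it had reached its stop. I then tipped the stand back at the top rail, and it dropped onto the leg. I lifted the tablet out of the sorter, lowered it upright into the ledge's trough and let it lean back on the opened rear finger until it lay against the frame.

The last camera checks showed:
- **Leg:** it measures 86–87 degrees from folded, against the 1.5 rad (86 degree) stop. A separate estimate, which assumed a different folded angle, gave about 1.4 rad. I put the gap down to that assumption and trusted the direct measurement.
- **Stand:** the views fit a 0.35 rad lean, which I assumed rather than measured separately. The stand moved only a few millimetres and turned about 3 degrees.
- **Tablet:** it stands tall on the ledge, screen to the front and flat against the back, roughly 3–5 mm off centre. Its corners agreed with the expected pose to within about 3–9 camera pixels.
- **Robot:** the gripper was clear of everything when I handed in.
- **Mouse, mug and stapler:** I moved nothing near them and they look unmoved, but I did not measure their positions.

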